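# Unlock the extractor's control box and reset its tripped breaker

### The job

A breaker inside the fume extractor's sloping control box has tripped. Take the yellow-handled key from the stand, unlock the cover panel with a quarter turn clockwise, then swing the panel all the way open against its stop and push the one breaker lever that is down fully up. Finish with the other two levers still up, the yellow key standing upright and fully home in the stand again, and everything else on the bench left where it was.

Things in the scene. Friction and masses are not known exactly. Their poses are not given: they have to be found in the camera images.
- console: Blue-grey fixed steel box, 190 deep (x) x 230 wide (y) x 165 mm high (lamps to 180). Origin: centre of its underside; x from its low front to its back, z up. Its front slopes at 25 degrees to the horizontal, from z 98 mm at the front to 165 mm at the hinge line, 48 mm behind the origin. Opening behind the panel: 186 mm wide, from 14 to 130 mm down the slope from the hinge line.
- panel (a joint): Pale grey cover panel (200 wide, 146 mm along the slope, 5 mm thick), hinged along its top (far) edge: 0 shut, grows as it swings up and away, 2.1 rad at its stop, just past upright, its free edge then 310 mm above the table. Friction holds it at any angle: about 6 N to lift at the handle. Blocked until the lock has turned past about 1.05 rad.
- panel_hinge (a point): Point on the hinge line at mid-width, on the underside of the panel. Its frame turns with the panel: x up the slope to the hinge (panel points lie at negative x), y along the hinge to the left seen from the front, z out of the panel's outer face (25 degrees from vertical towards the robot when shut).
- panel_handle (a point): Middle of the panel's steel bar handle: round bar 10 mm thick, 72 mm long along the panel's y, its centre 37 mm above the outer face, 32 mm free below it; 108 mm from the hinge line and 45 mm left of the panel's middle. Frame as panel_hinge.
- panel_edge (a point): Middle of the panel's free lower edge, in mid-thickness, 146 mm from the hinge line. Frame as panel_hinge.
- cam_lock (a joint): Turn of the brass cam-lock barrel: 0 to 0.06 locked at the start, 1.57 after a quarter turn clockwise as seen when looking at the panel's outer face; friction 0.05 N m.
- lock_face (a point): Centre of the barrel's front face (33 mm across, 4 mm proud of the panel), 47 mm right of the panel's middle, 108 mm from the hinge line. z out of the panel; the slot runs along its y (across the panel while locked, up and down the slope when unlocked). Slot 28 long, 8 wide with rounded mouth, 18 mm deep. The frame turns with the barrel.
- slot_key_grip (a point): Centre of the yellow grip of the right key (108 mm long, 0.14 kg): grip 50 (x) x 12 (y, grasp across this) x 38 mm (z); z points away from the blade, up in the stand. Below the centre: grip ends at 19 mm, steel collar 38 mm wide at 24 to 28, shank 12 mm thick to 72, where its shoulder stops on the lock's face, then the flat blade 22 (x) x 5 (y) mm with a rounded end, to 90.
- slot_key_tip (a point): Middle of the end of that key's blade, 90 mm below the grip's centre. Frame as slot_key_grip.
- square_key_grip (a point): Centre of the blue grip of the other key (square end, does not fit), same size and frame as the yellow one; leave it in the stand.
- key_stand: Dark steel block 150 (x) x 60 (y) x 66 mm, fixed, origin at the centre of its underside. Two upright pockets at x = -36 and +36, y = 0, about 29 (x) x 21 (y), 64 mm deep; the keys stand in them, grips along the stand's x, collars resting on its top (grip centre 94 mm, blade end 4 mm above the table). Which key is in which pocket varies.
- lever_a (a joint): Lever of the tripped breaker: about 0 down (off, towards the robot), 1.0 rad fully up (on, towards the hinge); stays where it is left, about 1.2 N to push.
- lever_a_tip (a point): Tip of that black lever, 22 wide (across), 9 mm thick, pivot 26 mm below the tip. Three breakers stand side by side, 45 mm apart; which has tripped varies. Pivots: 68 mm down the slope from the hinge line, 40 mm below the face that the panel covers; the tip is 17 mm below that face, 12 mm down the slope of the pivot when off, 12 mm up when on. Frame turns with the lever.
- lever_b (a joint): Lever of a second breaker, starts up (1.0).
- lever_c (a joint): Lever of the third breaker, starts up (1.0).
- lever_b_tip (a point): Tip of the second lever, same shape.
- lever_c_tip (a point): Tip of the third lever, same shape.
- spatter_spray_mid (a point): Middle of a standing spray can, 59 mm thick, 200 mm high; bystander.
- rod_box_mid (a point): Middle of a yellow box of filler wire, 55 x 150 x 30 mm, in front of the control box; bystander.
- tape_measure_mid (a point): Middle of a yellow tape measure, 38 x 99 x 65 mm; bystander.
- box_end_a_mid (a point): Middle of a dark box-section offcut, 40 x 140 x 40 mm; bystander.
- g_clamp_mid (a point): Middle of a small G-clamp lying flat, 93 x 105 x 18 mm; bystander.
There are look-alikes about, which are no part of the job. What is shaped like the part that bears slot_key_grip but red is not meant.

How it is judged:
By the outcome, as a careful person would: the job done as asked, in the order asked, and still so for the second after the job is handed in, with the robot touching nothing.
It also fails if it takes over 67 s, if anything falls off the work surface, if the arm or the gripper's body presses on something with over 40 N, if the wrist force passes 120 N, or if a joint passes its speed limit or range.

### The arm

A 6-joint arm with a two-finger parallel gripper is mounted at the origin on the work surface; the furniture and walls round the work are solid. World frame = base frame: x ahead of the robot, y to its left, z up, the work surface at z = 0. Lengths are in mm, angles in rad, forces in N, time in s.
With the tool pointing down it reaches from about 275 to 1000 mm from the base axis. Payload 8.4 kg.
Tool frame: the origin (TCP) lies between the finger pads; the fingertips stand 11 mm ahead of it and the grasp point (between the pads) lies 8 mm behind it; z points along the fingers, y is the direction in which the jaws open and shut (so a half turn about z gives the same grasp; the last joint's range is limited). The gripper opens to 85 mm and grips with 20 to 120 N. Pads are 22 mm wide; open, the fingers measure 114 mm over their backs; the gripper's body (76 mm by 85 mm) begins 54 mm behind the grasp point. The pads swing forward as they close: fully open they stand 13 mm farther back than shut.
Start: joints at [1.201, 0.353, 1.633, -0, 1.155, -0.002], TCP at [224.726, 583.203, 242.281] pointing down, gripper open.
Joint ranges: [-2.63, 2.63], [-0.92, 2.1], [0.06, 2.66], [-1.3, 4.44], [0, 2.69], [-3.02, 3.02]. Speed limits (rad/s): [2.22, 2.22, 2.79, 3.14, 3.14, 3.14].

### API

Orientations are given as [roll, pitch, yaw] about the fixed x, y, z axes, in that order (R = Rz(yaw) Ry(pitch) Rx(roll)).
In Python, from rig import r, eyes gives the robot as it stands. The module is installed in compiled form; this text tells all that it offers.
- The arm moves only by the tool servo_tool, never from a script. Its argument "rows" is a list of rows, each a list of 3 entries, a list of its own where there are three numbers: the shift along the world's x, y, z in cm, then the turn about the world's z in rad, then the finger opening in cm, from 0 to 8.54. A call has 1 to 5 rows; each row shifts and turns the commanded pose from where the row before left it; what a row does not reach is not made up. A row lasts 1/12 s, in which the tool goes at most 41.7 mm and 7.16 degrees, less where a joint would pass 70% of its speed; a pose out of reach is approached as far as the arm can. A call is refused whole if a number of a shift passes 4.17 or a number of a turn 0.125, either way. A call with a gripper value outside its range is refused whole. The fingers move at their own pace and stop on an object; "squeeze" is the grip in N (left out, the last holds). Time passes only in rows, so rows that do not move let the fingers close. It gives the time, the measured TCP pose, the force and the opening at its end, in the units of the state.
- r.sense(): the state, without advancing time (a new reading comes with each control period).
- eyes.grab_frame(name): name is "scene" or "top"; returns a dict with "frame" (480x640x3 uint8, red, green, blue), "depth" (480x640 float32, mm along the optical axis (not along the pixel's ray), 0 where there is no reading), "vertical_fov" (degrees; the focal length in pixels is half the picture's height over the tangent of half this angle, whatever the lens; pixels are square), "cx", "cy" (the principal point, pixels), "D" ([k1, k2, p1, p2, k3] as OpenCV has them; the pictures are not rectified), "camera_from_world" (4x4, takes a point from world to camera coordinates). Camera axes: x right, y down, z forward; pixel columns grow to the right and rows downward; lengths in mm; the calibration is good to about 2 mm. A picture is of the moment at which its call begins.
- r.sign_off(): hands the job in, once; it reports no verdict.
The state is a dict: "clock": time; "qpos": joint angles; "qvel": joint speeds; "joint_efforts": joint torques, N m; "eef_pos": TCP position; "tcp_rot": TCP orientation; "contact_force": force on the tool from outside, world axes, zero at the start; "wrist_torque": the same for the moment, N m; "opening": opening from 0.0 (shut) to 1.0 (fully open).
Only numpy, scipy, OpenCV 4.12 (cv2) and the standard library are available. Lean on these libraries where they do the work, as an engineer would, in place of code of your own. Each camera call takes 0.05 s, during which the arm holds its last target.

## Working session

There is one attempt and no reset: what is moved stays moved. The work goes in short steps, Python scripts to look and compute and a tool call to move; the robot and the scene stay as the last step left them, time stands still between calls to the robot, and variables do not carry over. Pictures are saved under pics/ and viewed, and the job is handed in when it is done.

Besides the shell and the picture viewer there is one more tool, called after "Call:" in YAML: its name, and indented under it one key for each argument. servo_tool: Moves the arm, as the interface text tells. Its arguments: {"type":"object","properties":{"rows":{"type":"array"},"squeeze":{"type":"number"}},"required":["rows"]}

```bash
mkdir -p pics; ls; cat > h.py <<'E'
from rig import r, eyes
import numpy as np, cv2, pickle
def grab(n,tag):
    d=eyes.grab_frame(n); pickle.dump(d,open(f'{tag}_{n}.pkl','wb')); cv2.imwrite(f'pics/{tag}_{n}.png',d['frame'][:,:,::-1]); return d
def K(d):
    f=d['frame'].shape[0]/2/np.tan(np.radians(d['vertical_fov'])/2)
    return np.array([[f,0,d['cx']],[0,f,d['cy']],[0,0,1.]])
def ray(d,uv):
    p=cv2.undistortPoints(np.array(uv,float).reshape(-1,1,2),K(d),np.array(d['D'],float)).reshape(-1,2)
    v=np.c_[p,np.ones(len(p))]; T=np.array(d['camera_from_world']); R=T[:3,:3]; c=-R.T@T[:3,3]
    return c,v@R
def plane(d,uv,z):
    c,v=ray(d,uv); return c+v*((z-c[2])/v[:,2])[:,None]
def deep(d,uv):
    c,v=ray(d,uv); uv=np.array(uv).reshape(-1,2).round().astype(int); z=d['depth'][uv[:,1],uv[:,0]]
    return c+v*z[:,None]
def cloud(d):
    h,w=d['depth'].shape; u,v=np.meshgrid(np.arange(w),np.arange(h))
    return deep(d,np.c_[u.ravel(),v.ravel()]).reshape(h,w,3)
def proj(d,P):
    T=np.array(d['camera_from_world']); rv,_=cv2.Rodrigues(T[:3,:3])
    return cv2.projectPoints(np.array(P,float).reshape(-1,1,3),rv,T[:3,3],K(d),np.array(d['D'],float))[0].reshape(-1,2)
E
python3 - <<'E'
from h import *
s=r.sense(); print(s)
for n in('scene','top'):
    d=grab(n,'a'); T=np.array(d['camera_from_world']); print(n,-T[:3,:3].T@T[:3,3],d['vertical_fov'],d['D'],(d['depth']>0).mean())
E
```

```text
pics
{'clock': 0.0, 'qpos': array([ 1.20060487e+00,  3.53617238e-01,  1.63414283e+00, -1.27088984e-05,
        1.15520733e+00, -2.40226833e-03]), 'qvel': array([ 0.00096954, -0.00108322, -0.00051293,  0.00028513, -0.00060338,
        0.00029874]), 'joint_efforts': array([-1.21854133e-03, -6.05228233e+01, -3.42068875e+01,  8.03484068e-05,
        9.13031196e-03,  2.30349968e-06]), 'eef_pos': array([224.55687027, 582.76574329, 241.57725847]), 'tcp_rot': array([-3.14021788e+00,  8.31749285e-06,  2.77380861e+00]), 'contact_force': array([-1.05851068,  0.45434344,  0.92999342]), 'wrist_torque': array([ 0.04741124,  0.04762709, -0.00042469]), 'opening': 1.0034448385180816}
scene [-167.55552147 -547.49010223 1016.33259973] 49.45863415662841 [-0.02914874  0.          0.          0.          0.        ] 0.9960677083333334
top [ 396.90885567   12.1761416  1562.32164034] 53.32259203040938 [-0.06575314  0.          0.          0.          0.        ] 0.995986328125
```

View pics/a_scene.png

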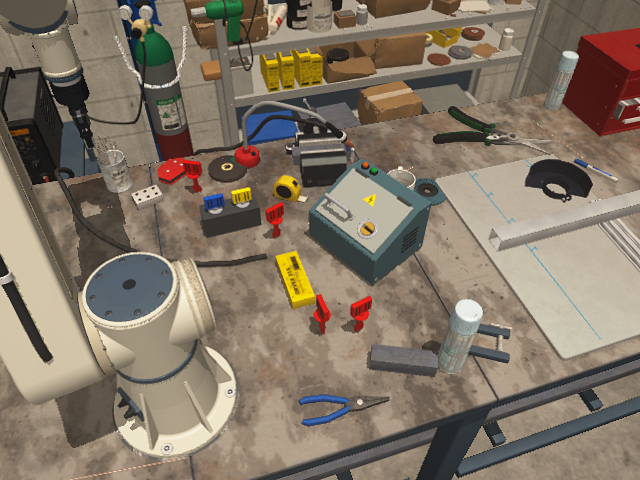

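View pics/a_top.png

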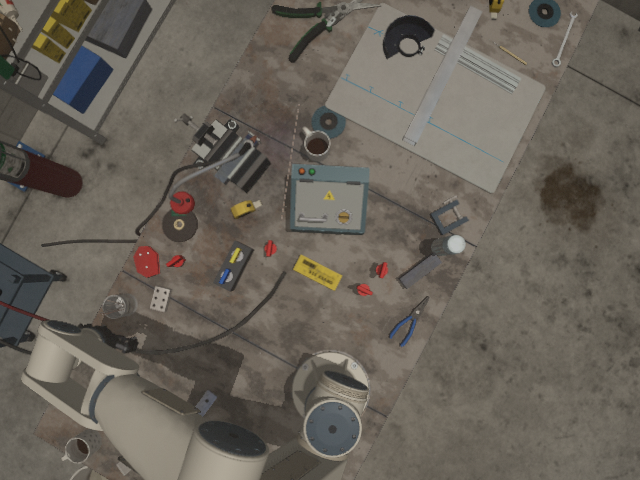

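```bash
python3 - <<'E'
from h import *
ds=pickle.load(open('a_scene.pkl','rb'));dt=pickle.load(open('a_top.pkl','rb'))
f=cv2.resize(ds['frame'][140:300,180:450],None,fx=2.96,fy=2.96,interpolation=cv2.INTER_CUBIC);cv2.imwrite('pics/a_sc.png',f[:,:,::-1])
f=cv2.resize(dt['frame'][150:300,130:380],None,fx=3.2,fy=3.2,interpolation=cv2.INTER_CUBIC);cv2.imwrite('pics/a_tc.png',f[:,:,::-1])
for d,n in((ds,'s'),(dt,'t')):
    c=cloud(d); hsv=cv2.cvtColor(d['frame'],cv2.COLOR_RGB2HSV)
    H,S,V=[hsv[:,:,i] for i in range(3)]
    # table height
    m=(np.abs(c[:,:,2])<30)&(c[:,:,0]>200)&(c[:,:,0]<900)&(abs(c[:,:,1])<300); print(n,'table',np.median(c[m][:,2]))
    for nm,mk in (('yel',(H>20)&(H<34)&(S>150)&(V>100)),('blue',(H>105)&(H<125)&(S>150)&(V>80)),('red',((H<6)|(H>174))&(S>180)&(V>90))):
        mk=mk&(c[:,:,0]>150)&(c[:,:,0]<800)&(abs(c[:,:,1])<500)&(c[:,:,2]<200)
        k,l,st,ce=cv2.connectedComponentsWithStats(mk.astype(np.uint8))
        for i in range(1,k):
            if st[i,4]>25:
                P=c[l==i]; print(n,nm,st[i,4],ce[i].round(),'med',np.median(P,0).round(),'zmax',np.percentile(P[:,2],95).round())
E
```

```text
s table -0.47946612948146594
s yel 373 [288. 187.] med [587. 252.  47.] zmax 63.0
s yel 241 [241. 195.] med [439. 277.  98.] zmax 113.0
s yel 71 [370. 200.] med [607. -13. 150.] zmax 157.0
s yel 1300 [295. 280.] med [371.  16.  28.] zmax 32.0
s blue 199 [214. 201.] med [375. 310. 101.] zmax 113.0
s blue 270 [323. 399.] med [ 200. -229.   14.] zmax 18.0
s blue 216 [331. 416.] med [ 181. -269.   14.] zmax 18.0
s red 384 [247. 156.] med [608. 452.  34.] zmax 48.0
s red 305 [193. 172.] med [425. 467.  80.] zmax 108.0
s red 330 [275. 217.] med [456. 170.  79.] zmax 108.0
s red 297 [322. 313.] med [ 317. -118.   82.] zmax 109.0
s red 389 [361. 311.] med [ 378. -176.   84.] zmax 109.0
t table -0.8668914068520053
t yel 30 [329. 196.] med [607. -13. 149.] zmax 155.0
t yel 189 [241. 209.] med [590. 265.  57.] zmax 66.0
t yel 37 [235. 256.] med [439. 278. 109.] zmax 115.0
t yel 665 [317. 273.] med [380.  27.  29.] zmax 34.0
t blue 48 [224. 276.] med [378. 313. 111.] zmax 116.0
t red 35 [173. 260.] med [432. 468. 107.] zmax 113.0
```

View pics/a_sc.png

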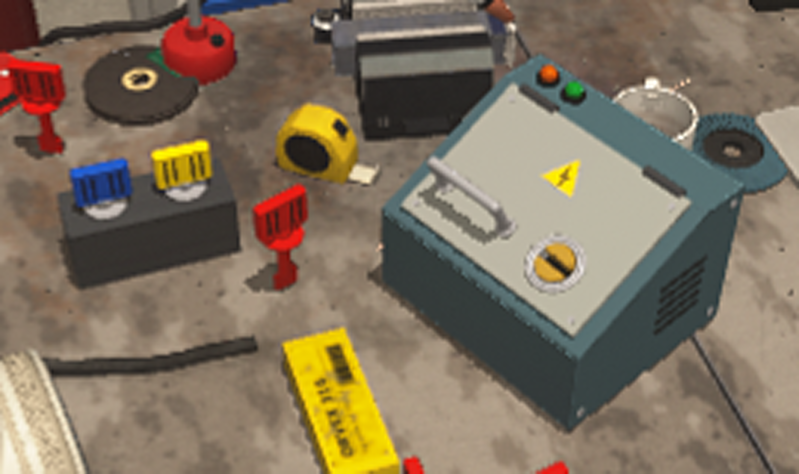

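View pics/a_tc.png

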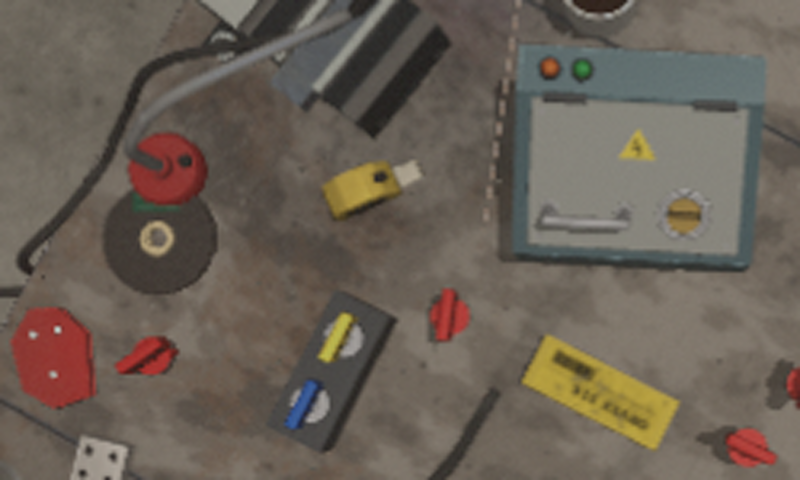

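```bash
python3 - <<'E'
from h import *
ds=pickle.load(open('a_scene.pkl','rb'));dt=pickle.load(open('a_top.pkl','rb'))
for d,n in((ds,'s'),(dt,'t')):
    c=cloud(d); hsv=cv2.cvtColor(d['frame'],cv2.COLOR_RGB2HSV);H,S,V=[hsv[:,:,i] for i in range(3)]
    x,y,z=c[:,:,0],c[:,:,1],c[:,:,2]
    # stand top (incl everything 58..125 high)
    m=(x>330)&(x<500)&(y>220)&(y<370)&(z>58)&(z<72)
    P=c[m]; rc=cv2.minAreaRect(P[:,:2].astype(np.float32)); print(n,'stand',rc, 'z',np.median(P[:,2]))
    for nm,mk in (('yel',(H>20)&(H<34)&(S>120)),('blu',(H>105)&(H<125)&(S>120))):
        mk=mk&(x>330)&(x<500)&(y>220)&(y<370)&(z>105)
        q=np.argwhere(mk)[:,::-1]; Q=plane(d,q,113.)
        print(n,nm,len(q),Q.mean(0).round(1),cv2.minAreaRect(Q[:,:2].astype(np.float32)))
    # console panel
    m=(x>510)&(x<700)&(y>-100)&(y<110)&(z>95)&(z<170)&(S<50)&(V>110)
    P=c[m]; 
    for _ in range(4):
        A=np.c_[P[:,:2],np.ones(len(P))]; k=np.linalg.lstsq(A,P[:,2],rcond=None)[0]; e=P[:,2]-A@k; P=P[abs(e)<4]
    nrm=np.array([-k[0],-k[1],1]);nrm/=np.linalg.norm(nrm)
    print(n,'panel',len(P),'tilt',np.degrees(np.arccos(nrm[2])),'az',np.degrees(np.arctan2(nrm[1],nrm[0])),'k',k, cv2.minAreaRect(P[:,:2].astype(np.float32)))
    # brass
    mk=(H>14)&(H<26)&(S>90)&(x>530)&(x<590)&(y>-70)&(y<0)&(z>100)
    q=np.argwhere(mk)[:,::-1]; print('brass',len(q),q.mean(0),c[mk].mean(0))
    m=(x>500)&(x<760)&(y>-150)&(y<150)&(z>80)&(z<190)
    P=c[m]; print('console', cv2.minAreaRect(P[:,:2].astype(np.float32)))
E
```

```text
s stand ((407.9047546386719, 295.9272766113281), (67.54225158691406, 150.90892028808594), 61.14076614379883) z 65.0298151270307
s yel 80 [435.9 276.  113. ] ((435.715087890625, 273.3011169433594), (21.16305160522461, 48.22787857055664), 60.12953567504883)
s blu 86 [374.3 308.6 113. ] ((373.8628234863281, 307.2633972167969), (20.147178649902344, 47.792301177978516), 61.93763732910156)
s panel 2510 tilt 23.556238654547457 az 175.99381769321693 k [ 4.34914687e-01 -3.04593554e-02 -1.15016690e+02] ((582.9510498046875, -6.0675811767578125), (194.38880920410156, 137.1463623046875), 86.8387222290039)
brass 120 [367.23333333 228.20833333] [547.02665331 -54.95764271 124.83954946]
console ((600.3202514648438, -13.636993408203125), (236.92965698242188, 196.73818969726562), 86.17398834228516)
t stand ((411.1402282714844, 295.5650329589844), (61.80775451660156, 150.5971221923828), 61.6677360534668) z 64.51748966145556
t yel 67 [442.4 277.6 113. ] ((442.1750793457031, 277.57244873046875), (12.350299835205078, 48.79523468017578), 62.239810943603516)
t blu 61 [378.4 312.6 113. ] ((379.0325927734375, 311.62677001953125), (12.209023475646973, 48.731510162353516), 60.11936950683594)
t panel 1393 tilt 19.518183316181464 az 178.6139369419877 k [ 3.54372050e-01 -8.57441596e-03 -6.98278104e+01] ((598.4417724609375, -2.6578216552734375), (168.72320556640625, 194.55494689941406), 0.05516389384865761)
brass 84 [343.16666667 216.92857143] [547.62932422 -54.73204543 122.85765863]
console ((632.8768920898438, -13.071731567382812), (231.4193115234375, 248.3739471435547), 85.2869873046875)
```

```bash
python3 - <<'E'
from h import *
ds=pickle.load(open('a_scene.pkl','rb'));dt=pickle.load(open('a_top.pkl','rb'))
a=ds['frame'][150:290,300:440];b=dt['frame'][155:245,280:380]
A=cv2.resize(a,(560,560),interpolation=cv2.INTER_CUBIC);cv2.imwrite('pics/con_s.png',A[:,:,::-1])
B=cv2.resize(b,(800,720)[0:2] if 0 else (600,540),interpolation=cv2.INTER_CUBIC);cv2.imwrite('pics/con_t.png',B[:,:,::-1])
for d in(ds,dt):
    c=cloud(d); hsv=cv2.cvtColor(d['frame'],cv2.COLOR_RGB2HSV);H,S,V=[hsv[:,:,i] for i in range(3)]
    mk=(H>14)&(H<26)&(S>90)&(c[:,:,0]>520)&(c[:,:,0]<590)&(c[:,:,1]>-80)&(c[:,:,1]<0)&(c[:,:,2]>100)
    q=np.argwhere(mk)[:,::-1].astype(np.float32); h=cv2.convexHull(q); M=cv2.moments(h); uv=(M['m10']/M['m00'],M['m01']/M['m00']); print(uv,plane(d,[uv],127.5),len(q),cv2.fitEllipse(h))
E
```

```text
(367.09819121447026, 228.25839793281654) [[544.54017812 -56.31170629 127.5       ]] 125 ((366.9985046386719, 228.26553344726562), (12.285954475402832, 14.388587951660156), 64.59778594970703)
(343.2351598173516, 216.95205479452054) [[547.08203891 -54.72144461 127.5       ]] 84 ((343.1773986816406, 216.9446563720703), (9.87917709350586, 10.177206993103027), 178.3610382080078)
```

View pics/con_s.png

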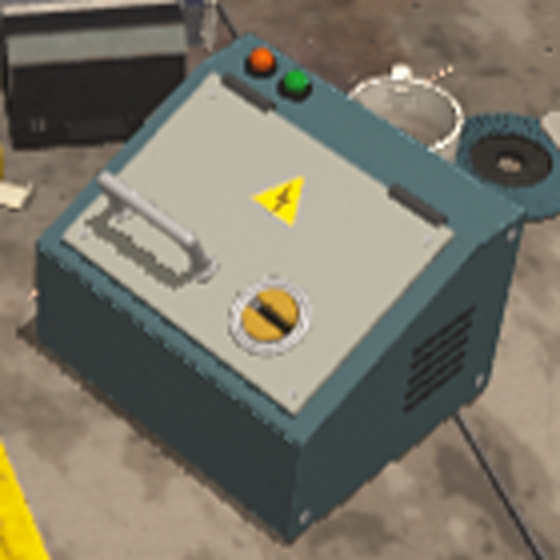

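View pics/con_t.png

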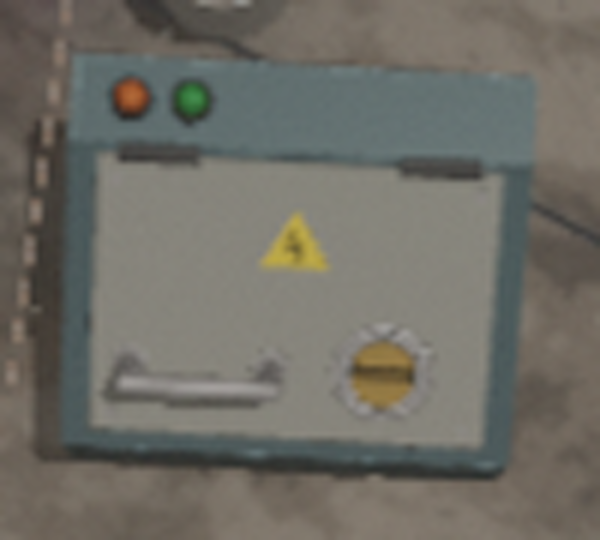

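```bash
cat >> h.py <<'E'
def con(p,P):
    P=np.array(P,float).reshape(-1,3); a=p[2]; R=np.array([[np.cos(a),-np.sin(a),0],[np.sin(a),np.cos(a),0],[0,0,1]])
    return P@R.T+[p[0],p[1],0]
def pan(P,th=0.):  # panel pts -> console frame
    P=np.array(P,float).reshape(-1,3); b=np.radians(25)-th
    ex=np.array([np.cos(b),0,np.sin(b)]);ez=np.array([-np.sin(b),0,np.cos(b)])
    return np.array([48,0,165.])+P[:,:1]*ex+P[:,1:2]*[0,1,0]+P[:,2:]*ez
E
python3 - <<'E'
from h import *
from scipy.optimize import least_squares
ds=pickle.load(open('a_scene.pkl','rb'));dt=pickle.load(open('a_top.pkl','rb'))
pc=pan([[-146,-100,5],[-146,100,5],[-108,-47,9],[0,100,5],[0,-100,5]])
W=np.vstack([pc[:3],[[-95,115,98],[-95,-115,98]]])
us=np.array([[295,412],[63,235],[270,315],[38,243],[298,443]])/4+[300,150]
W2=np.vstack([pc[:3],[[95,115,165],[95,-115,165]]])
ut=np.array([[483,446],[90,428],[381,374],[75,55],[535,77]])/6+[280,155]
def f(p,w): 
    o=[]
    if 's' in w: o.append((proj(ds,con(p,W))-us)*1.9)
    if 't' in w: o.append((proj(dt,con(p,W2))-ut)*2.2)
    return np.vstack(o).ravel()
for w in('s','t','st'):
    q=least_squares(f,[600,-8,-.06],args=(w,),x_scale=[10,10,.01]); print(w,q.x,np.degrees(q.x[2]),f(q.x,w).reshape(-1,2).round(1).tolist())
    print('lock',con(q.x,pan([[-108,-47,9]])),'handle',con(q.x,pan([[-108,45,42]])))
E
```

```text
s [ 6.02605303e+02 -1.49682658e+01 -8.89134021e-02] -5.094362682266832 [[-0.5, 0.5], [-0.2, -0.1], [-0.1, -0.8], [-0.7, -1.4], [1.5, 1.5]]
lock [[544.95913753 -57.01559483 127.51399782]] handle [[539.23708512  35.8593763  157.42215479]]
t [ 6.02424169e+02 -1.36008511e+01 -7.65733534e-02] -4.387329975134629 [[-0.3, 0.8], [-0.1, 0.5], [0.7, 0.4], [-1.0, -0.8], [0.8, -0.9]]
lock [[545.3012446  -56.35631719 127.51399782]] handle [[538.43357528  36.44097407 157.42215479]]
st [ 6.02534092e+02 -1.39120719e+01 -7.97563516e-02] -4.569702337219806 [[-0.3, 0.0], [-1.0, 0.2], [-0.3, -1.2], [-1.4, -1.1], [1.9, 1.1], [-0.3, 0.9], [-0.1, 0.1], [0.7, 0.4], [-0.6, -1.2], [1.2, -0.7]]
lock [[545.2753675  -56.48549961 127.51399782]] handle [[538.70310609  36.33318131 157.42215479]]
```

Call:
servo_tool:
  rows:
    - [[1.45, -2.03, 0], 0.0957, 8.5]
    - [[1.45, -2.03, 0], 0.0957, 8.5]
    - [[1.45, -2.03, 0], 0.0957, 8.5]
    - [[1.45, -2.03, 0], 0.0957, 8.5]
    - [[1.45, -2.03, 0], 0.0957, 8.5]

```text
clock: 0.52
eef_pos: [297.6, 480.5, 241.9]
tcp_rot: [-3.141, -0.0, -3.026]
contact_force: [1.0, 0.0, 0.0]
opening: 0.993
```

Call:
servo_tool:
  rows:
    - [[1.45, -2.03, 0], 0.0957, 7]
    - [[1.45, -2.03, 0], 0.0957, 7]
    - [[1.45, -2.03, 0], 0.0957, 6]
    - [[1.45, -2.03, 0], 0.0957, 6]
    - [[1.45, -2.03, 0], 0.0957, 6]

```text
clock: 0.93
eef_pos: [370.1, 379.0, 242.0]
tcp_rot: [-3.141, -0.001, -2.548]
contact_force: [0.1, 0.4, 0.4]
opening: 0.702
```

Call:
servo_tool:
  rows:
    - [[1.45, -2.03, 0], 0.0957, 5.8]
    - [[1.45, -2.03, 0], 0.0957, 5.8]
    - [[1.45, -2.03, -1], 0.0957, 5.8]
    - [[1.45, -2.03, -1], 0.0957, 5.8]
    - [[1.45, -2.03, -1], 0.0957, 5.8]

```text
clock: 1.35
eef_pos: [442.7, 277.6, 211.9]
tcp_rot: [-3.142, 0.0, -2.069]
contact_force: [0.6, 1.2, -0.4]
opening: 0.68
```

```bash
python3 - <<'E'
from h import *
for n in('scene','top'):
    d=grab(n,'b'); 
    if n=='scene': f=d['frame'][80:260,150:330]
    else: f=d['frame'][200:320,160:280]
    cv2.imwrite(f'pics/b_{n}c.png',cv2.resize(f,(540,540),interpolation=cv2.INTER_CUBIC)[:,:,::-1])
E
```

```text
(no output)
```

View pics/b_scenec.png

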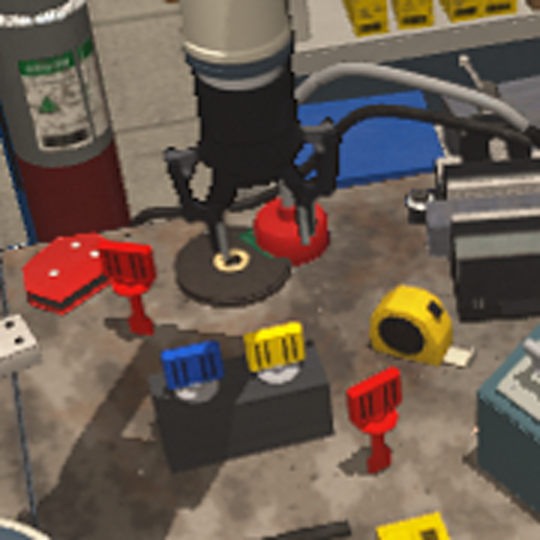

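View pics/b_topc.png

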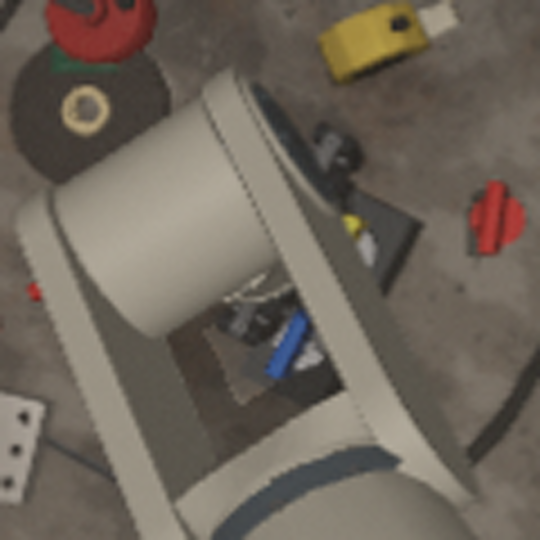

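Call:
servo_tool:
  rows:
    - [[0, 0, -2.4], 0, 5.8]
    - [[0, 0, -2.4], 0, 5.8]
    - [[0, 0, -2.0], 0, 5.8]
    - [[-0.05, 0.04, -1.0], 0, 5.8]
    - [[0, 0, -1.0], 0, 5.8]

```text
clock: 1.87
eef_pos: [441.1, 279.4, 123.5]
tcp_rot: [3.141, -0.001, -2.075]
contact_force: [0.6, -0.3, -0.3]
opening: 0.679
```

```bash
python3 - <<'E'
from h import *
print(r.sense()['contact_force'])
for n in('scene',):
    d=grab(n,'c'); 
    if n=='scene': f=d['frame'][120:240,180:300]
    cv2.imwrite(f'pics/c_{n}c.png',cv2.resize(f,(600,600),interpolation=cv2.INTER_CUBIC)[:,:,::-1])
E
```

```text
[ 0.57457455 -0.30783985 -0.30429235]
```

View pics/c_scenec.png

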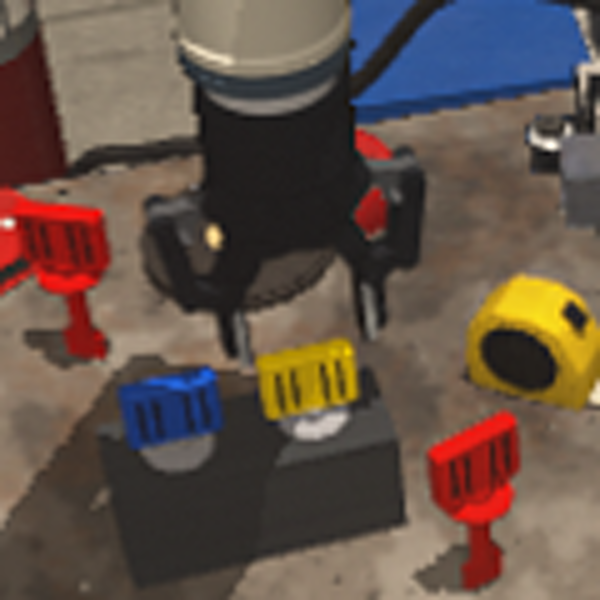

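Call:
servo_tool:
  rows:
    - [[0.08, -0.1, -0.5], 0.006, 5.8]
    - [[0, 0, -0.8], 0, 5.8]
    - [[0, 0, -0.8], 0, 5.8]
    - [[0, 0, -0.8], 0, 5.8]
    - [[0, 0, -0.3], 0, 5.8]

```text
clock: 2.33
eef_pos: [442.1, 277.9, 91.2]
tcp_rot: [3.141, -0.001, -2.068]
contact_force: [-0.4, 0.9, -0.5]
opening: 0.679
```

```bash
python3 - <<'E'
from h import *
s=r.sense();print(s['eef_pos'],s['contact_force'],s['tcp_rot'])
for n in('scene',):
    d=grab(n,'d'); 
    if n=='scene': f=d['frame'][120:240,180:300]
    cv2.imwrite(f'pics/d_{n}c.png',cv2.resize(f,(600,600),interpolation=cv2.INTER_CUBIC)[:,:,::-1])
E
```

```text
[442.14453669 277.86969155  91.23609943] [-0.37728595  0.85542657 -0.54523823] [ 3.14112809e+00 -8.23440908e-04 -2.06806115e+00]
```

View pics/d_scenec.png

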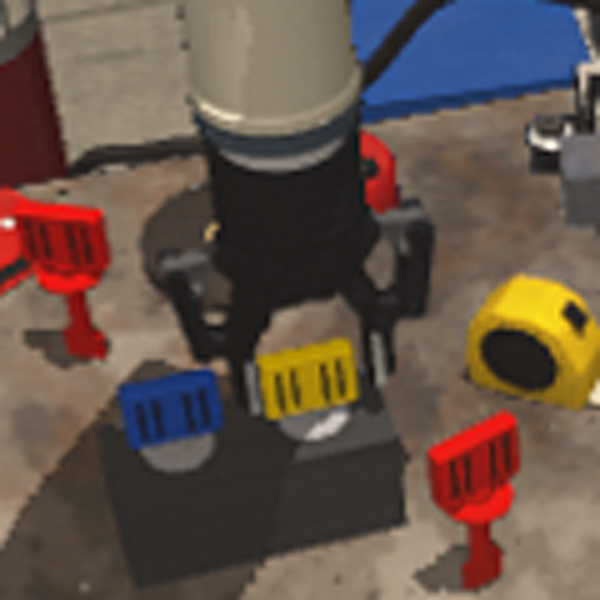

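Call:
servo_tool:
  rows:
    - [[0, 0, 0], 0, 4.5]
    - [[0, 0, 0], 0, 4.5]
    - [[0, 0, 0], 0, 4.5]
    - [[0, 0, 0], 0, 4.5]
    - [[0, 0, 0], 0, 4.5]
  squeeze: 30

```text
clock: 2.8
eef_pos: [442.6, 278.1, 92.5]
tcp_rot: [-3.141, 0.0, -2.068]
contact_force: [0.1, -0.5, -0.8]
opening: 0.577
```

Call:
servo_tool:
  rows:
    - [[0, 0, 0.5], 0, 4.5]
    - [[0, 0, 1.0], 0, 4.5]
    - [[0, 0, 1.0], 0, 4.5]
    - [[0, 0, 1.0], 0, 4.5]
    - [[0, 0, 0], 0, 4.5]

```text
clock: 3.22
eef_pos: [443.2, 278.8, 129.8]
tcp_rot: [-3.141, 0.002, -2.068]
contact_force: [-1.4, 0.9, -0.1]
opening: 0.578
```

```bash
python3 - <<'E'
from h import *
s=r.sense();print(s['eef_pos'],s['contact_force'],s['wrist_torque'],s['opening']*85)
for n in('scene',):
    d=grab(n,'e'); 
    if n=='scene': f=d['frame'][120:240,180:300]
    cv2.imwrite(f'pics/e_{n}c.png',cv2.resize(f,(600,600),interpolation=cv2.INTER_CUBIC)[:,:,::-1])
E
```

```text
[443.16523389 278.77024138 129.78991673] [-1.39816747  0.89333797 -0.0570104 ] [ 0.13681074  0.17600986 -0.00209061] 49.11106127224257
```

View pics/e_scenec.png

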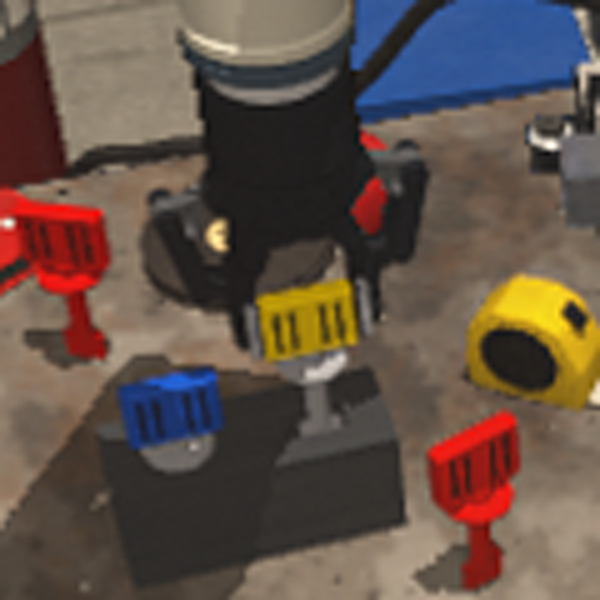

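Call:
servo_tool:
  rows:
    - [[-0.34, -0.63, 0], 0, 4.5]
    - [[-0.34, -0.63, 0], 0, 4.5]
    - [[-0.34, -0.63, 0], 0, 4.5]
    - [[-0.34, -0.63, 0], 0, 4.5]
    - [[-0.34, -0.63, 0], 0, 4.5]

```text
clock: 3.68
eef_pos: [425.8, 246.4, 127.1]
tcp_rot: [-3.141, 0.002, -2.068]
contact_force: [2.8, 4.6, -3.6]
opening: 0.581
```

```bash
python3 - <<'E'
from h import *
s=r.sense();print(s['eef_pos'],s['contact_force'],s['wrist_torque'],s['opening']*85)
for n in('scene','top'):
    d=grab(n,'f'); 
    if n=='scene': f=d['frame'][120:240,180:300]
    else: f=d['frame'][200:320,160:280]
    cv2.imwrite(f'pics/f_{n}c.png',cv2.resize(f,(600,600),interpolation=cv2.INTER_CUBIC)[:,:,::-1])
E
```

```text
[425.75248377 246.40145935 127.12749759] [ 2.78496894  4.63956278 -3.56760377] [ 1.05262789 -0.50236747  0.05039842] 49.3683374883425
```

View pics/f_scenec.png

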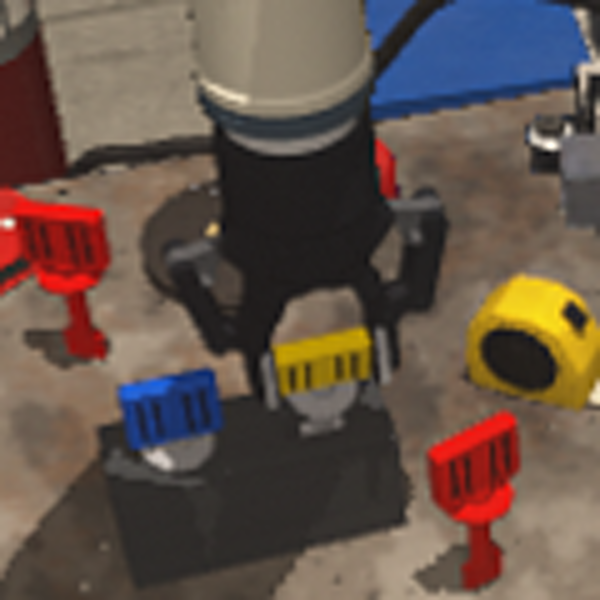

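View pics/f_topc.png

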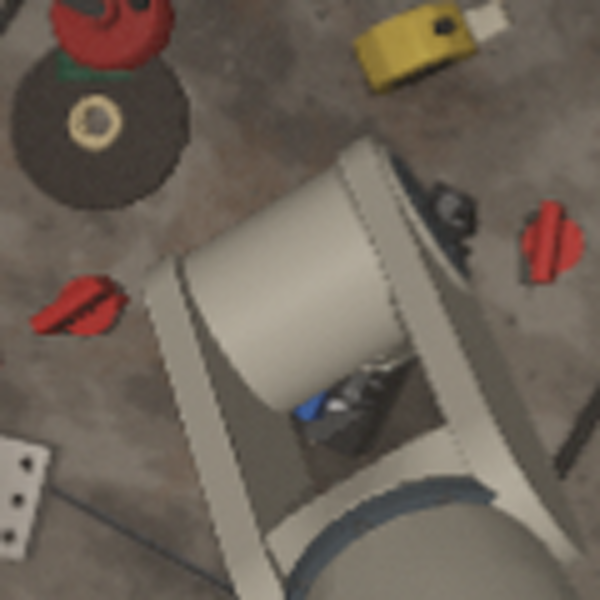

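Call:
servo_tool:
  rows:
    - [[-0.4, -0.74, 1.8], 0, 4.5]
    - [[-0.4, -0.74, 1.8], 0, 4.5]
    - [[0, 0, 2.5], 0, 4.5]
    - [[0, 0, 3.0], -0.1153, 4.5]
    - [[0.5, -1.5, 3.0], -0.1153, 4.5]
  squeeze: 50

```text
clock: 4.2
eef_pos: [421.1, 217.0, 248.7]
tcp_rot: [3.14, -0.002, -2.303]
contact_force: [1.0, -0.5, -1.3]
opening: 0.572
```

Call:
servo_tool:
  rows:
    - [[0.5, -2.5, 1.5], -0.1153, 4.5]
    - [[0.5, -3.5, 0], -0.1153, 4.5]
    - [[0.5, -3.5, 0], -0.1153, 4.5]
    - [[0.5, -3.5, 0], -0.1153, 4.5]
    - [[0.5, -3.5, 0], -0.1153, 4.5]

```text
clock: 4.62
eef_pos: [446.6, 49.8, 262.9]
tcp_rot: [-3.141, -0.002, -2.88]
contact_force: [1.1, 0.2, -1.5]
opening: 0.574
```

Call:
servo_tool:
  rows:
    - [[0.5, -3.5, 0], -0.1153, 4.5]
    - [[0.5, -3.5, 0], -0.1153, 4.5]
    - [[0.5, -2.5, 0], -0.1153, 4.5]
    - [[0, -1, 0], 0, 4.5]
    - [[0, 0, 0], 0, 4.5]

```text
clock: 5.03
eef_pos: [461.8, -55.1, 262.7]
tcp_rot: [-3.141, -0.002, 3.061]
contact_force: [-0.1, -0.2, -1.0]
opening: 0.574
```

```bash
python3 - <<'E'
from h import *
s=r.sense();print(s['eef_pos'],s['contact_force'],s['tcp_rot'],s['opening']*85)
for n in('scene','top'):
    d=grab(n,'g'); c=proj(d,[s['eef_pos']])[0].astype(int); print(c)
    f=d['frame'][c[1]-60:c[1]+60,c[0]-60:c[0]+60]
    cv2.imwrite(f'pics/g_{n}c.png',cv2.resize(f,(600,600),interpolation=cv2.INTER_CUBIC)[:,:,::-1])
E
```

```text
[461.76605261 -55.14796693 262.67026587] [-0.10213081 -0.18555805 -1.01340157] [-3.14088289e+00 -1.83303705e-03  3.06143854e+00] 48.80829247764802
[346 204]
[346 242]
```

View pics/g_scenec.png

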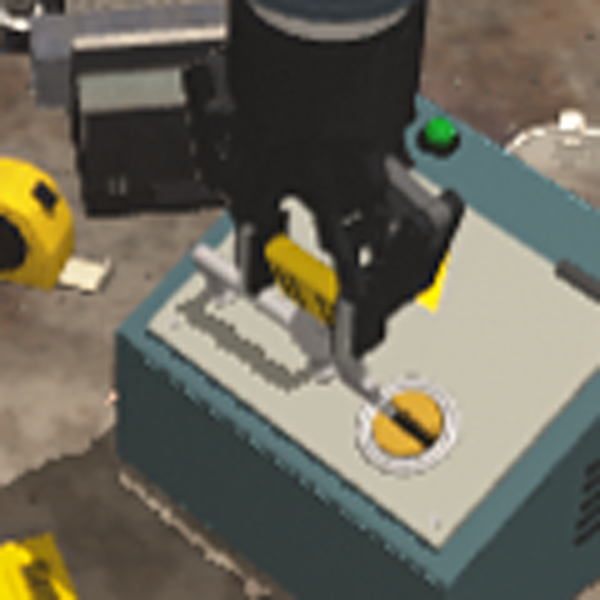

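View pics/g_topc.png

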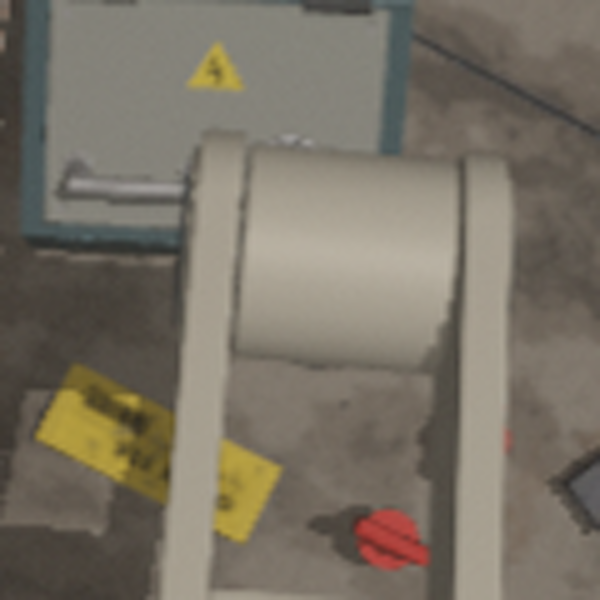

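```bash
python3 - <<'E'
from h import *
d=pickle.load(open('g_scene.pkl','rb'));s=r.sense();T=s['eef_pos']
c=cloud(d);hsv=cv2.cvtColor(d['frame'],cv2.COLOR_RGB2HSV);H,S,V=[hsv[:,:,i] for i in range(3)]
x,y,z=c[:,:,0],c[:,:,1],c[:,:,2]
a=np.radians(175.4); n=np.array([np.cos(a),np.sin(a)]); t=np.array([-n[1],n[0]])
# coords in tool vertical plane: u along n (towards robot), w along jaw, z
U=(c[:,:,:2]-T[:2])@n; Wd=(c[:,:,:2]-T[:2])@t
mk=(H>20)&(H<34)&(S>120)&(abs(U)<80)&(abs(Wd)<50)&(abs(z-T[2])<80)
P=np.c_[U[mk],Wd[mk],z[mk]-T[2]]; print(len(P),P.min(0).round(),P.max(0).round())
# print face profile by z
for lo in range(-30,40,5):
    k=(P[:,2]>=lo)&(P[:,2]<lo+5); 
    if k.sum()>3: print(lo,k.sum(),np.median(P[k],0).round(1), P[k][:,0].max().round(1))
m=(abs(U)<90)&(abs(Wd)<20)&(z-T[2]>-130)&(z-T[2]<-15)&(S<90)&(U>-75)
for lo in range(-130,-15,6):
    k=m&(z-T[2]>=lo)&(z-T[2]<lo+6)
    if k.sum(): print(lo,k.sum(),np.median(U[k]).round(1),np.median(Wd[k]).round(1),U[k].min().round(),U[k].max().round(),Wd[k].min().round(),Wd[k].max().round())
for v in range(205,232): print(v,[int(q) for q in d['depth'][v,350:372]])
E
```

```text
153 [-10. -23. -12.] [13. 31. 44.]
-10 8 [-4.7 -1.6 -7.8] -3.8
-5 11 [-3.3 -1.9 -3.3] -1.9
0 11 [-0.8  2.   2.5] 0.6
5 15 [ 1.1 -4.6  8. ] 2.4
10 14 [ 3.2  3.6 13.5] 4.7
15 68 [ 0.8 -1.9 18.1] 6.3
20 20 [-1.8  0.9 20.7] 5.6
-82 6 -37.7 5.1 -39.0 -36.0 -4.0 14.0
-76 8 -34.2 10.3 -39.0 -34.0 -7.0 14.0
-70 6 -33.4 12.4 -37.0 -31.0 6.0 15.0
-64 11 -29.4 9.5 -33.0 -25.0 4.0 16.0
-58 9 -25.9 8.2 -33.0 -22.0 3.0 10.0
-52 5 -25.8 8.7 -31.0 -23.0 8.0 10.0
-34 5 -3.6 13.7 -6.0 0.0 2.0 17.0
-28 50 -5.9 -0.2 -14.0 1.0 -15.0 13.0
-22 8 -7.8 3.6 -10.0 -4.0 -11.0 8.0
-16 2 -7.0 -5.7 -8.0 -6.0 -13.0 1.0
205 [1088, 1081, 1077, 1059, 1058, 1054, 1057, 1056, 1052, 1053, 1056, 1033, 1030, 1035, 1029, 1029, 1035, 1266, 1269, 1269, 1269, 1267]
206 [1090, 0, 1079, 1061, 1059, 1060, 1059, 1059, 1052, 1057, 1063, 1040, 1035, 1034, 1032, 1269, 1268, 1262, 1269, 1268, 1264, 1263]
207 [1101, 1094, 1089, 1062, 1058, 1061, 1065, 1059, 1057, 1054, 1064, 1063, 1034, 1034, 1267, 1266, 1268, 1266, 1264, 1264, 1266, 1259]
208 [1105, 1099, 1094, 1067, 1064, 1062, 1065, 1061, 1060, 1058, 1062, 1070, 1068, 1267, 1272, 12
[... 2478 characters left out ...]
39, 1230, 1233]
227 [1257, 1257, 1258, 1255, 1249, 1251, 1256, 1257, 1247, 1247, 1243, 1238, 1240, 1301, 1302, 1262, 1253, 1247, 1240, 1236, 1233, 1239]
228 [1253, 1253, 1251, 1252, 1252, 1249, 1249, 1247, 1243, 1241, 1243, 1242, 1241, 1239, 1261, 1258, 1259, 1256, 1242, 1235, 1233, 1234]
229 [1254, 1254, 1254, 1253, 1257, 1248, 1247, 1247, 1244, 1242, 1244, 1242, 1236, 1238, 1236, 1258, 1260, 1253, 1253, 1242, 1234, 1232]
230 [1250, 1255, 1250, 1248, 1250, 1255, 1250, 1242, 1245, 1238, 1243, 1240, 1240, 1240, 1231, 1232, 1235, 1258, 1256, 1251, 1250, 1239]
231 [1249, 1252, 1250, 1246, 1246, 1247, 1247, 1245, 1245, 1238, 1247, 1237, 1231, 1237, 1232, 1234, 1235, 1234, 1254, 1248, 1256, 1244]
```

Call:
servo_tool:
  rows:
    - [[1.0, 0.15, -1.0], 0, 4.5]
    - [[1.0, 0.15, -1.0], 0, 4.5]
    - [[0.9, 0.15, -1.0], 0, 4.5]
    - [[0.5, 0.1, -0.5], 0, 4.5]
    - [[0, 0, 0], 0, 4.5]

```text
clock: 5.55
eef_pos: [496.3, -46.2, 227.1]
tcp_rot: [3.141, -0.002, 3.065]
contact_force: [-0.5, 0.3, -1.1]
opening: 0.573
```

```bash
cat > m.py <<'E'
from h import *
import sys
tag=sys.argv[1]
s=r.sense();T=s['eef_pos'];print(T.round(1),s['contact_force'].round(1),s['tcp_rot'].round(3),round(s['opening']*85,1),s['clock'])
for n in('scene','top'):
    d=grab(n,tag); c=proj(d,[T])[0].astype(int); 
    o=(c[0]-50,c[1]-40); f=d['frame'][o[1]:o[1]+100,o[0]:o[0]+100]; print(n,'origin',o)
    cv2.imwrite(f'pics/{tag}_{n}c.png',cv2.resize(f,(600,600),interpolation=cv2.INTER_CUBIC)[:,:,::-1])
E
python3 m.py i
```

```text
[496.3 -46.2 227.1] [-0.5  0.3 -1.1] [ 3.141e+00 -2.000e-03  3.065e+00] 48.7 5.55
scene origin (np.int64(303), np.int64(166))
top origin (np.int64(292), np.int64(191))
```

View pics/i_scenec.png

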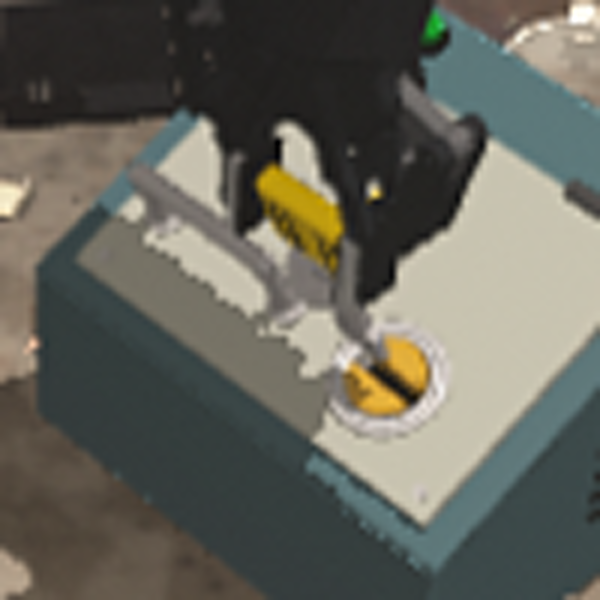

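View pics/i_topc.png

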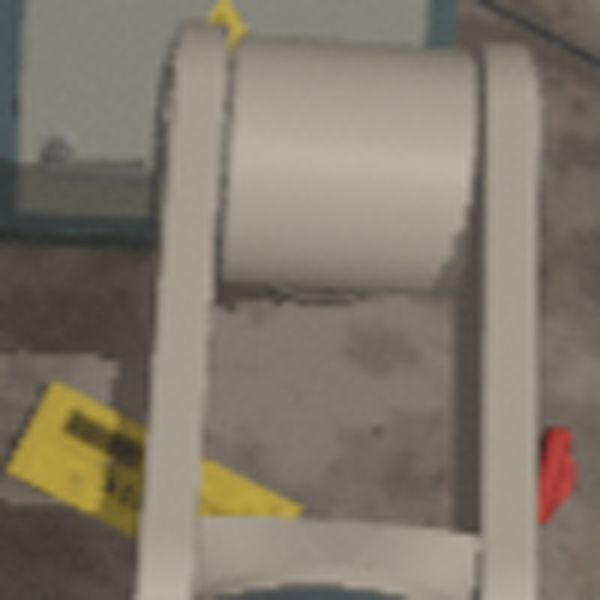

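```bash
cat > tip.py <<'E'
from h import *
import sys
d=pickle.load(open(sys.argv[1]+'_scene.pkl','rb'));c=cloud(d)
p=[602.5,-13.9,-0.0798]
# to panel coords
a=p[2];R=np.array([[np.cos(a),-np.sin(a),0],[np.sin(a),np.cos(a),0],[0,0,1]])
q=(c.reshape(-1,3)-[p[0],p[1],0])@R-[48,0,165]
b=np.radians(25);ex=np.array([np.cos(b),0,np.sin(b)]);ez=np.array([-np.sin(b),0,np.cos(b)])
Q=np.stack([q@ex+108,q[:,1]+47,q@ez-9],1).reshape(c.shape)  # relative to lock face centre
m=(abs(Q[:,:,0])<45)&(abs(Q[:,:,1])<28)&(Q[:,:,2]>4)&(Q[:,:,2]<110)
hs=cv2.cvtColor(d['frame'],cv2.COLOR_RGB2HSV)
for lo in range(4,110,4):
    k=m&(Q[:,:,2]>=lo)&(Q[:,:,2]<lo+4)
    if k.sum()>1: 
        z=Q[k]; print(lo,k.sum(),'x',np.percentile(z[:,0],[0,50,100]).round(1),'y',np.percentile(z[:,1],[0,50,100]).round(1))
k=(abs(Q[:,:,2])<6)&(hs[:,:,0]>14)&(hs[:,:,0]<26)&(hs[:,:,1]>90)&(abs(Q[:,:,0])<25)&(abs(Q[:,:,1])<25)
print('brass',np.median(Q[k],0),Q[k].min(0),Q[k].max(0))
E
python3 tip.py i
```

```text
4 2 x [-3.8  3.5 10.9] y [ 2.2  9.1 16. ]
20 3 x [-2.8 -2.8  0.7] y [-5.5 -5.4  4.7]
24 4 x [-3.1 -2.1  2.3] y [-5.  -3.6  6.4]
28 4 x [-3.1 -2.5 -0.2] y [-4.8  0.9 14.8]
32 2 x [-2.4 -0.6  1.1] y [-4.8 -4.8 -4.7]
36 6 x [-5.3 -1.8  2.3] y [-5.4 -1.3  3.5]
40 12 x [-5.6 -0.7  5.7] y [-7.7  0.6 14.6]
44 4 x [-4.7 -4.  -1.8] y [1.  2.3 4.7]
48 4 x [-4.9  0.1  2.8] y [-0.8  1.1  6.6]
52 4 x [-4.6 -2.9  0.2] y [0.3 1.5 3.1]
80 6 x [-14.  -11.   -3.2] y [-6.3 -0.7 16.3]
84 39 x [-15.1  -7.9  -0.8] y [-3.8  6.6 23.6]
88 15 x [-13.7  -4.7  -2. ] y [-5.1  7.6 19.9]
92 5 x [-4.9 -2.1 -1.1] y [-1.2  3.6 20. ]
96 8 x [-2.7 -2.2 -1.1] y [-0.9 15.  27.2]
100 4 x [-2.  -1.9 -1.4] y [ 1.2  7.5 26.9]
104 10 x [-12.7  -1.9  -1.1] y [-25.6   3.6  21.4]
108 4 x [-2.3 -1.8 -1.3] y [ 2.1 18.6 24.2]
brass [ 2.05891019 -1.1278169  -0.99802377] [-16.96603397 -14.94808868  -5.67324746] [16.6281678  17.30227008  3.92452692]
```

Call:
servo_tool:
  rows:
    - [[0, -0.3, 0], 0, 4.5]
    - [[0.3, -0.02, -0.64], 0, 4.5]
    - [[0.3, -0.02, -0.64], 0, 4.5]
    - [[0.2, -0.02, -0.43], 0, 4.5]
    - [[0, 0, 0], 0, 4.5]

```text
clock: 6.07
eef_pos: [504.3, -51.4, 210.0]
tcp_rot: [3.142, -0.001, 3.062]
contact_force: [-0.2, 0.7, -1.2]
opening: 0.571
```

```bash
python3 m.py j; python3 tip.py j|head -12
```

```text
[504.3 -51.4 210. ] [-0.2  0.7 -1.2] [ 3.142e+00 -1.000e-03  3.062e+00] 48.6 6.0667
scene origin (np.int64(306), np.int64(170))
top origin (np.int64(293), np.int64(188))
4 7 x [-3.3 -1.8 10.8] y [-11.2  -5.4   9.4]
8 6 x [-3.4 -1.9  1.7] y [-10.4  -2.7  12.4]
16 5 x [-2.4 -1.   3.4] y [-10.8  -9.   -4.3]
20 7 x [-5.4 -1.9  1.7] y [-10.6  -4.2   9.4]
24 6 x [-4.3 -0.4  2.2] y [-6.7 -4.  -1.3]
28 6 x [-5.5 -0.5  4.5] y [-6.6 -4.7 -0.1]
36 3 x [-4.3 -2.7 -1.2] y [-4.9 -3.1 -1.8]
60 5 x [-13.5  -8.4  -1.2] y [-9.1  5.7 19.5]
64 32 x [-13.6  -7.8  -0.5] y [-13.3   4.8  18.3]
68 19 x [-15.9  -9.2  -1. ] y [-8.6 -2.  10.8]
72 7 x [-13.3  -2.6  -1.8] y [-4.9  2.6 19.7]
76 5 x [-2.3 -1.6 -1.5] y [ 0.5  6.3 22.6]
```

View pics/j_scenec.png

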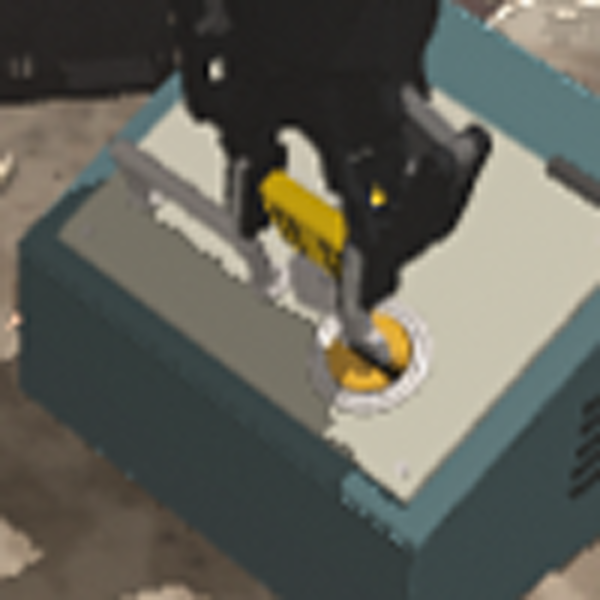

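Call:
servo_tool:
  rows:
    - [[0.15, -0.01, -0.32], 0, 4.5]
    - [[0.15, -0.01, -0.32], 0, 4.5]
    - [[0.15, -0.01, -0.32], 0, 4.5]
    - [[0, 0, 0], 0, 4.5]

```text
clock: 6.5
eef_pos: [508.8, -51.6, 200.8]
tcp_rot: [3.142, -0.001, 3.062]
contact_force: [-0.5, -0.6, -1.6]
opening: 0.572
```

Call:
servo_tool:
  rows:
    - [[0.15, -0.01, -0.32], 0, 4.5]
    - [[0.15, -0.01, -0.32], 0, 4.5]
    - [[0.08, -0.01, -0.18], 0, 4.5]
    - [[0, 0, 0], 0, 4.5]

```text
clock: 6.83
eef_pos: [512.4, -51.8, 192.7]
tcp_rot: [3.142, -0.001, 3.062]
contact_force: [-2.9, -0.4, -2.6]
opening: 0.574
```

```bash
python3 m.py k; python3 tip.py k|head -22
```

```text
[512.4 -51.8 192.7] [-2.9 -0.4 -2.6] [ 3.142e+00 -1.000e-03  3.062e+00] 48.8 6.8333
scene origin (np.int64(308), np.int64(174))
top origin (np.int64(293), np.int64(186))
4 7 x [-6.  -3.7  5. ] y [-6.1 -3.1  1.7]
8 3 x [-4.  -2.7  1.1] y [-4.9 -4.2 -2.6]
16 5 x [-4.5 -3.4  1.6] y [-5.8 -1.7  1.1]
40 2 x [-3.6 -2.4 -1.1] y [-2.9  6.2 15.2]
44 26 x [-15.1  -8.6  -0.5] y [-7.   6.  16.8]
48 21 x [-14.6  -7.9  -2.9] y [-10.7  -0.   16.5]
52 8 x [-14.5  -3.4  -1.4] y [-6.  -0.4 11.3]
56 3 x [-4.3 -2.4 -1.6] y [-6.3 -2.4 -0.8]
60 9 x [-5.4 -2.2 -1.2] y [-4.5 11.8 27.6]
64 10 x [-4.3 -1.3 -0.5] y [-4.   7.4 27.1]
68 11 x [-13.3  -1.8  -0.2] y [-10.5  24.1  27.6]
72 12 x [-14.9  -1.4   0.3] y [-26.6   5.4  27.8]
76 13 x [-13.3  -1.6  -0.1] y [-25.5  13.5  25.6]
80 19 x [-11.6  -1.3  14.7] y [-21.3  18.8  27.4]
84 27 x [-9.9  0.5 15. ] y [-27.4   7.   27.9]
88 68 x [-7.1  4.2 11.4] y [-26.2   6.6  27.4]
92 32 x [-5.   5.7 18.9] y [-28.   12.6  27.1]
96 9 x [-4.3  0.7 17. ] y [-27.4  26.8  27.7]
100 13 x [-4.3  8.3 21.4] y [-26.   26.6  27.7]
104 10 x [-2.3  9.1 21.9] y [-26.5  26.6  27.7]
108 3 x [ 3.7 22.4 22.8] y [-27.5 -26.4 -24.3]
brass [-7.14851528 -2.64871949 -0.68290814] [-17.70887569 -14.29181275  -5.48714257] [14.60851398 16.50270064  4.43326801]
```

View pics/k_scenec.png

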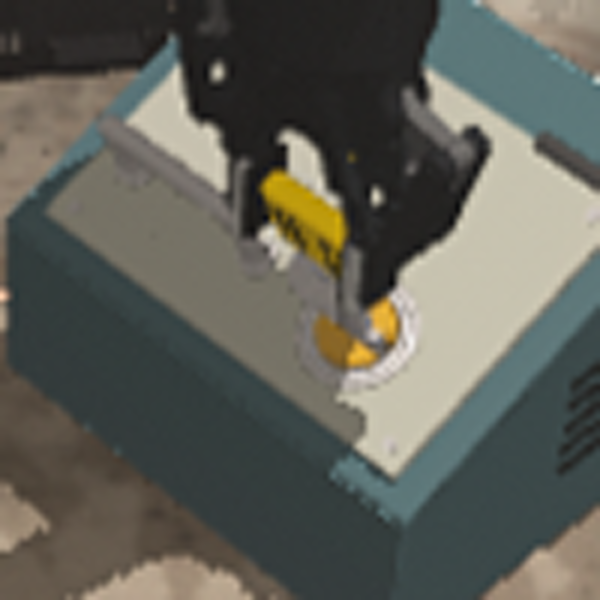

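Call:
servo_tool:
  rows:
    - [[0, 0, 0], 0, 6.5]
    - [[0, 0, 0], 0, 6.5]
    - [[0, 0, 0.3], 0, 6.5]
    - [[0, 0, 2.0], 0, 6.5]
    - [[0, 0, 3.5], 0, 6.5]

```text
clock: 7.35
eef_pos: [511.2, -51.7, 249.6]
tcp_rot: [3.141, -0.005, 3.062]
contact_force: [-0.2, -0.6, -0.3]
opening: 0.762
```

Call:
servo_tool:
  rows:
    - [[-0.5, 0, 1.5], 0.12, 6.5]
    - [[0, 0, 0], 0.12, 6.5]
    - [[0, 0, 0], 0.12, 6.5]
    - [[0, 0, 0], 0.12, 6.5]
    - [[0, 0, 0], 0.12, 6.0]

```text
clock: 7.77
eef_pos: [508.4, -52.0, 267.4]
tcp_rot: [-3.14, 0.002, -2.615]
contact_force: [-1.3, -0.5, 0.2]
opening: 0.702
```

```bash
python3 m.py l; python3 tip.py l
```

```text
[508.4 -52.  267.4] [-1.3 -0.5  0.2] [-3.140e+00  2.000e-03 -2.615e+00] 59.7 7.7667
scene origin (np.int64(309), np.int64(150))
top origin (np.int64(294), np.int64(185))
4 4 x [-6.9 -4.3 -2.1] y [-6.6 -6.3 -4.9]
8 8 x [-9.2 -4.8  0.2] y [-5.4 -4.   1.6]
40 30 x [-32.7 -28.2  -3.7] y [-16.8   2.2  16.9]
44 29 x [-30.4  -8.8   3. ] y [-15.7  -3.1  18.7]
48 37 x [-30.2  -4.9   2. ] y [-16.1  -3.1  16.6]
52 12 x [-22.8  -6.    0. ] y [-24.6  -0.3  10.5]
56 5 x [-21.8 -13.2 -11. ] y [-24.3 -22.1  13.8]
60 8 x [-23.7 -17.3 -13.3] y [-25.4 -23.1   6.8]
64 5 x [-26.1 -22.9 -13.3] y [-24.5 -23.1  22. ]
68 6 x [-28.1 -20.1 -14.6] y [-24.7 -23.5  -8.6]
72 8 x [-26.8 -19.6 -15.2] y [-24.5 -23.2  14.7]
76 6 x [-30.  -23.1 -17.4] y [-24.5 -23.1   8.1]
80 8 x [-30.8 -28.9 -17.6] y [-24.5 -21.   22.4]
84 43 x [-31.6 -26.2 -18.3] y [-25.7  -2.7  24.9]
88 58 x [-31.8 -24.7 -19.3] y [-25.7  -0.8  22.6]
92 7 x [-30.  -24.3 -22.2] y [-19.4   4.3  18.6]
brass [ 5.14080085 -3.69477096 -0.75018145] [-17.10619028 -14.57278209  -5.59753726] [15.67350058 11.29718112  4.04267848]
```

View pics/l_scenec.png

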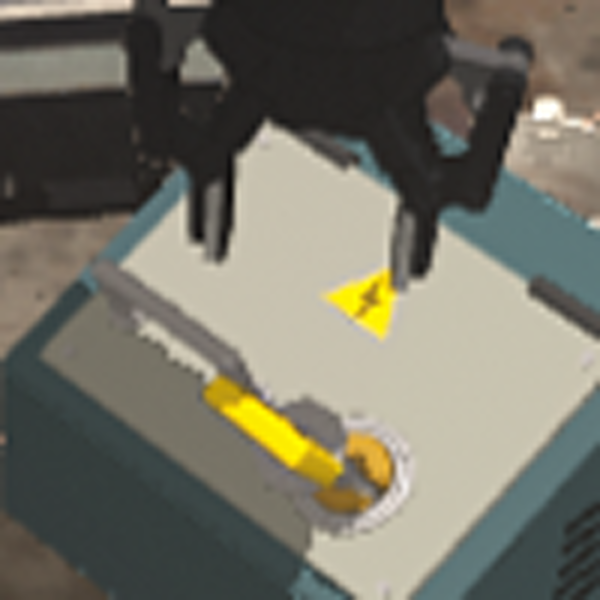

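Call:
servo_tool:
  rows:
    - [[0, 0, 0], 0.12, 8.5]
    - [[0, 0, 0], 0.12, 8.5]
    - [[0, 0, 0], 0.12, 8.5]
    - [[0, 0, 0], 0.12, 8.5]
    - [[0, 0, 0], 0.12, 8.5]

```text
clock: 8.28
eef_pos: [508.2, -51.9, 266.8]
tcp_rot: [-3.141, 0.0, -2.02]
contact_force: [0.3, -0.7, 0.9]
opening: 0.996
```

Call:
servo_tool:
  rows:
    - [[-0.3, 0, -0.5], 0.12, 8.5]
    - [[0, 0, -1.0], 0.12, 8.5]
    - [[0, 0, -1.5], 0.12, 8.5]
    - [[0, 0, -1.5], 0, 8.5]
    - [[0, 0, 0], 0, 8.5]

```text
clock: 8.7
eef_pos: [504.2, -24.9, 217.9]
tcp_rot: [-3.139, -0.043, -1.7]
contact_force: [-0.4, 0.8, -1.3]
opening: 0.994
```

```bash
python3 m.py n
```

```text
[504.2 -24.9 217.9] [-0.4  0.8 -1.3] [-3.139 -0.043 -1.7  ] 84.5 8.7
scene origin (np.int64(297), np.int64(162))
top origin (np.int64(284), np.int64(188))
```

View pics/n_scenec.png

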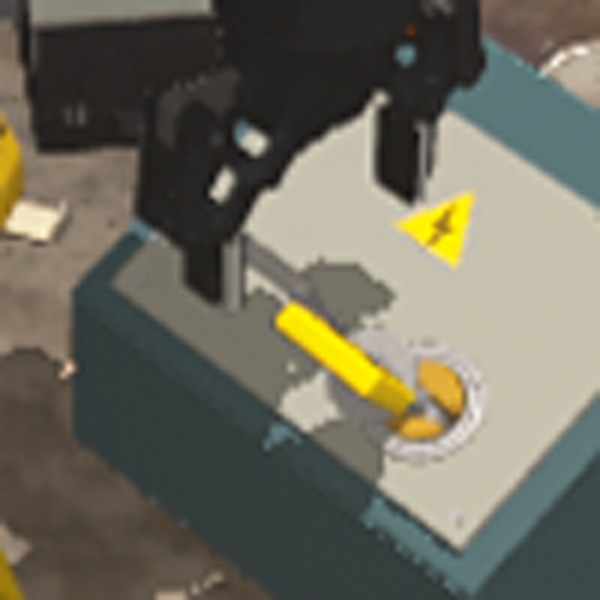

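```bash
python3 - <<'E'
from h import *
print(r.sense()['qpos'].round(3))
E
```

```text
[-0.026  0.192  1.908 -0.05   1.041 -3.012]
```

Call:
servo_tool:
  rows:
    - [[0, -0.5, 1.5], -0.12, 8.5]
    - [[0, -0.5, 1.5], -0.12, 8.5]
    - [[0, -0.5, 0], -0.12, 8.5]
    - [[0, -0.5, 0], -0.12, 8.5]
    - [[0, -0.5, 0], -0.12, 8.5]

```text
clock: 9.22
eef_pos: [506.4, -51.9, 251.9]
tcp_rot: [-3.133, -0.041, -2.307]
contact_force: [-0.6, -0.4, -0.3]
opening: 1.0
```

Call:
servo_tool:
  rows:
    - [[0, 0, 0], -0.12, 8.5]
    - [[0, 0, 0], -0.12, 8.5]
    - [[0, 0, 0], -0.12, 8.5]
    - [[0, 0, 0], -0.12, 8.5]
    - [[0, 0, 0], -0.12, 8.5]

```text
clock: 9.63
eef_pos: [506.3, -51.8, 251.5]
tcp_rot: [-3.135, -0.041, -2.908]
contact_force: [-0.7, 0.2, 0.0]
opening: 0.996
```

Call:
servo_tool:
  rows:
    - [[0, 0, 0], -0.12, 8.5]
    - [[0, 0, 0], -0.12, 8.5]
    - [[0, 0, 0], -0.12, 8.5]
    - [[0, 0, 0], -0.12, 8.5]
    - [[0, 0, 0], -0.12, 8.5]

```text
clock: 10.05
eef_pos: [506.3, -51.7, 251.5]
tcp_rot: [-3.136, -0.041, 2.776]
contact_force: [0.5, 0.6, 0.3]
opening: 0.991
```

Call:
servo_tool:
  rows:
    - [[0, 0, 0], -0.12, 8.5]
    - [[0, 0, 0], -0.12, 8.5]
    - [[0, 0, 0], -0.12, 8.5]
    - [[0, 0, 0], -0.12, 8.5]
    - [[0, 0, 0], -0.12, 8.5]

```text
clock: 10.47
eef_pos: [506.3, -51.8, 251.4]
tcp_rot: [-3.137, -0.042, 2.176]
contact_force: [-0.6, 0.6, -0.2]
opening: 0.999
```

Call:
servo_tool:
  rows:
    - [[0, 0, 0], -0.12, 8.5]
    - [[0, 0, 0], -0.12, 8.5]
    - [[0, 0, 0], -0.12, 8.5]
    - [[0, 0, 0], -0.12, 8.5]
    - [[0, 0, 0], -0.12, 8.5]

```text
clock: 10.88
eef_pos: [506.3, -51.8, 251.5]
tcp_rot: [-3.138, -0.043, 1.576]
contact_force: [-0.0, -0.6, 0.5]
opening: 0.992
```

Call:
servo_tool:
  rows:
    - [[0, 0, -1.5], -0.086, 8.5]
    - [[0, 0, -1.5], 0, 8.5]
    - [[0, 0, -1.5], 0, 8.5]
    - [[0, 0, -0.8], 0, 8.5]
    - [[0, 0, 0], 0, 8.5]

```text
clock: 11.3
eef_pos: [505.1, -51.4, 196.4]
tcp_rot: [-3.134, -0.043, 1.497]
contact_force: [-1.0, -0.2, 0.0]
opening: 0.997
```

```bash
python3 m.py o
```

```text
[505.1 -51.4 196.4] [-1.  -0.2  0. ] [-3.134 -0.043  1.497] 84.7 11.3
scene origin (np.int64(306), np.int64(175))
top origin (np.int64(293), np.int64(189))
```

View pics/o_scenec.png

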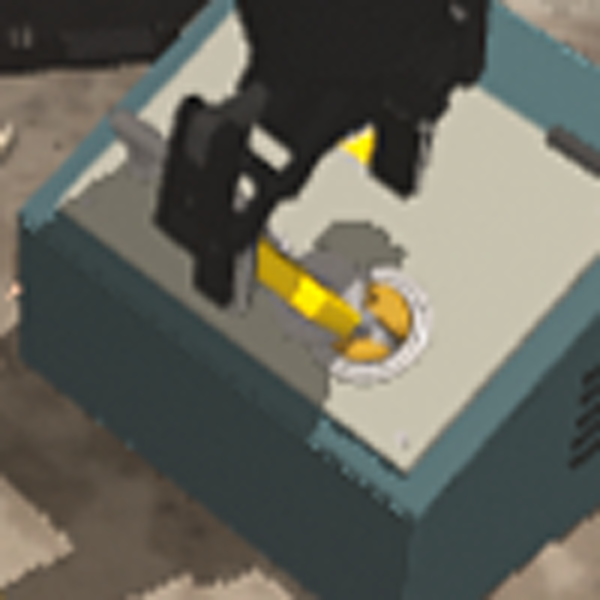

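Call:
servo_tool:
  rows:
    - [[0, 0, -0.6], 0, 7.0]
    - [[0.2, 0, 0], 0, 6.0]
    - [[0.3, 0, 0], 0, 5.0]
    - [[0.3, 0, 0], 0, 4.0]
    - [[0.2, 0, 0], 0, 3.2]
  squeeze: 20

```text
clock: 11.82
eef_pos: [516.2, -50.9, 191.3]
tcp_rot: [-3.136, -0.043, 1.499]
contact_force: [-1.0, 0.2, 0.7]
opening: 0.374
```

```bash
python3 m.py p;python3 tip.py p
```

```text
[516.2 -50.9 191.3] [-1.   0.2  0.7] [-3.136 -0.043  1.499] 31.8 11.8167
scene origin (np.int64(309), np.int64(174))
top origin (np.int64(293), np.int64(185))
4 5 x [-8.  -2.4  3.6] y [-9.3 -3.5 -0.1]
8 5 x [-8.5 -4.2  1.2] y [-5.5 -3.4  0.1]
12 3 x [-6.2 -3.3 -1.1] y [-6.3 -3.9 -2.6]
16 3 x [-8.  -3.9  0. ] y [-5.3 -4.1 -1.6]
40 3 x [-18.8 -12.9 -10.4] y [-15.6 -11.    5.9]
44 36 x [-20.3  -9.9  15.2] y [-17.   -5.6   3.4]
48 14 x [-21.5 -14.9  -7.2] y [-16.   -7.1   3.9]
52 10 x [-10.1  -1.8  15.6] y [-24.   -4.6  15.7]
56 19 x [-8.9 12.8 28.5] y [-24.7  -2.8  12.4]
60 24 x [-8.8 12.  29.1] y [-25.8  -7.6  11.3]
64 19 x [-8.6 16.3 23.4] y [-26.2  -5.3  13.6]
68 21 x [-23.9  -0.7  24.3] y [-25.5  -7.3   8. ]
72 26 x [-24.6   0.8  28.4] y [-25.6  -7.8   9.8]
76 26 x [-26.8  -3.7  25.9] y [-25.   -4.3   7.9]
80 28 x [-26.6  -3.   31.9] y [-25.6  -9.7   6.7]
84 47 x [-26.5   0.6  40.8] y [-25.6  -8.    7.1]
88 57 x [-26.7  -1.   41.3] y [-25.2 -10.4   8.1]
92 35 x [-23.9  -6.2  43.5] y [-14.9  -5.2   8.7]
96 23 x [-21.2  30.5  41.4] y [-12.9  -5.4   5.5]
100 12 x [-17.   14.4  37.3] y [-13.  -10.1  -3.5]
104 3 x [-15.    1.8  34.2] y [-9.5 -9.5 -6.5]
108 3 x [-8.5 -3.5 35.8] y [-13.6 -11.8  -3.5]
brass [-6.33416929 -3.52296852 -0.86107363] [-17.01029835 -16.06549129  -5.82026   ] [15.5765511  15.54338543  4.44962549]
```

View pics/p_scenec.png

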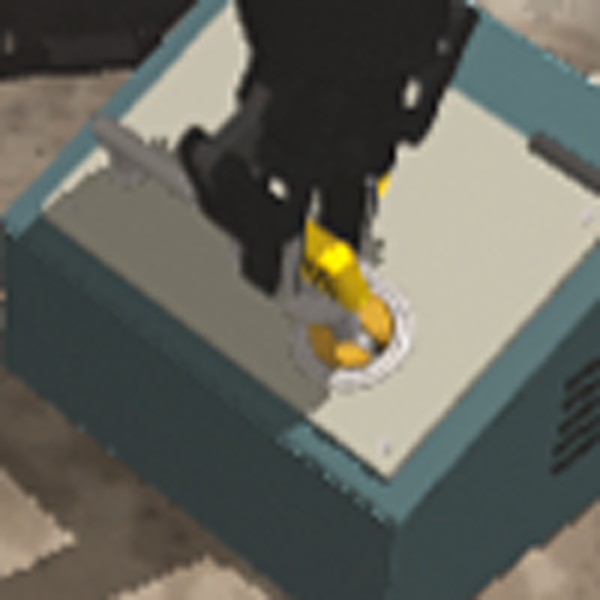

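Call:
servo_tool:
  rows:
    - [[0, -0.1, 0], -0.1, 2.8]
    - [[0, 0, 0], -0.11, 2.8]
    - [[0, 0, 0], -0.11, 2.8]
    - [[0, 0, 0], -0.11, 2.8]
    - [[0, 0, 0], -0.11, 2.8]

```text
clock: 12.33
eef_pos: [515.6, -51.9, 191.2]
tcp_rot: [-3.136, -0.043, 0.954]
contact_force: [-0.8, -0.5, 2.0]
opening: 0.328
```

Call:
servo_tool:
  rows:
    - [[0, 0, 0], -0.11, 2.6]
    - [[0, 0, 0], -0.11, 2.6]
    - [[0, 0, 0], -0.11, 2.6]
    - [[0, 0, 0], -0.11, 2.4]

```text
clock: 12.67
eef_pos: [515.7, -51.9, 191.2]
tcp_rot: [-3.136, -0.044, 0.514]
contact_force: [-0.4, 0.1, 1.3]
opening: 0.282
```

```bash
python3 m.py q
```

```text
[515.7 -51.9 191.2] [-0.4  0.1  1.3] [-3.136 -0.044  0.514] 24.0 12.6667
scene origin (np.int64(309), np.int64(174))
top origin (np.int64(293), np.int64(185))
```

View pics/q_scenec.png

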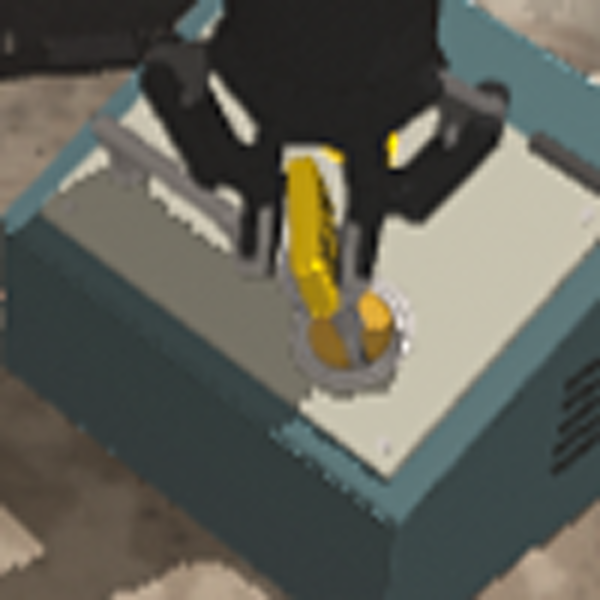

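Call:
servo_tool:
  rows:
    - [[0, 0, 0], -0.11, 2.3]
    - [[0, 0, 0], -0.11, 2.1]
    - [[0, 0, 0], -0.11, 2.0]
    - [[0, 0, 0], -0.11, 1.9]
    - [[0, 0, 0], -0.11, 1.8]

```text
clock: 13.18
eef_pos: [515.6, -52.0, 191.0]
tcp_rot: [-3.136, -0.043, -0.032]
contact_force: [-0.7, -0.6, -0.2]
opening: 0.215
```

Call:
servo_tool:
  rows:
    - [[0, 0, 0], -0.11, 1.6]
    - [[0, 0, 0], 0, 1.4]
    - [[0, 0, 0], 0, 1.2]
    - [[0, 0, 0], 0, 1.0]
    - [[0, 0, 0], 0, 1.0]

```text
clock: 13.6
eef_pos: [515.8, -51.6, 191.1]
tcp_rot: [-3.135, -0.044, -0.137]
contact_force: [-0.0, 2.9, 0.7]
opening: 0.142
```

```bash
python3 m.py s; python3 -c "
from h import *
print(r.sense()['wrist_torque'])"
```

```text
[515.8 -51.6 191.1] [-0.   2.9  0.7] [-3.135 -0.044 -0.137] 12.1 13.6
scene origin (np.int64(309), np.int64(174))
top origin (np.int64(293), np.int64(185))
[ 0.92638127 -0.23509195  0.19825073]
```

View pics/s_scenec.png

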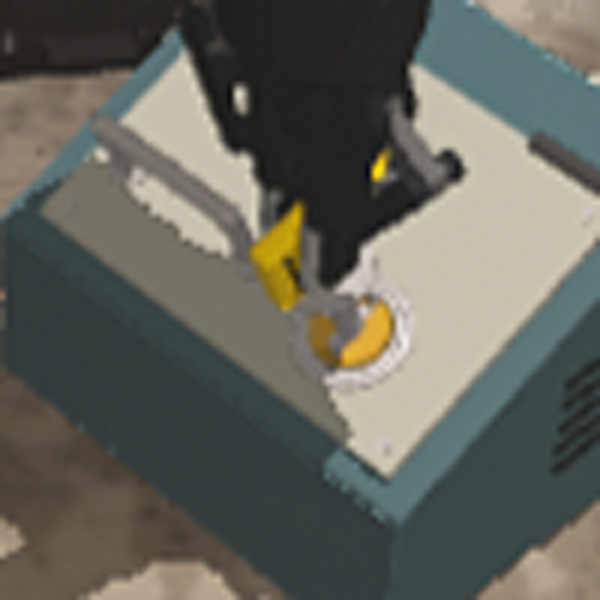

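Call:
servo_tool:
  rows:
    - [[0, 0, 0], -0.05, 1.0]
    - [[0, 0, 0], -0.04, 1.0]
    - [[0, 0, 0], 0, 1.0]

```text
clock: 13.95
eef_pos: [516.0, -50.6, 191.1]
tcp_rot: [-3.133, -0.044, -0.232]
contact_force: [1.5, 9.4, 0.3]
opening: 0.138
```

```bash
python3 -c "
from h import *
s=r.sense();print(s['wrist_torque'],s['contact_force'],s['tcp_rot'])"
```

```text
[ 2.26998991 -0.42494891  0.45317368] [1.5258241  9.4138672  0.27182842] [-3.13289586 -0.04352885 -0.23240682]
```

Call:
servo_tool:
  rows:
    - [[0, 0, 0], 0.1, 1.0]
    - [[0, 0, 0], 0.05, 1.0]
    - [[-0.17, 0.014, 0.36], 0, 1.0]
    - [[-0.21, 0.017, 0.45], 0, 1.0]
    - [[-0.21, 0.017, 0.45], 0, 1.0]
  squeeze: 50

```text
clock: 14.37
eef_pos: [509.2, -51.6, 203.8]
tcp_rot: [-3.136, -0.043, -0.082]
contact_force: [0.3, 0.7, -1.8]
opening: 0.135
```

Call:
servo_tool:
  rows:
    - [[-0.3, 0.02, 0.64], 0, 1.0]
    - [[-0.3, 0.02, 0.64], 0, 1.0]
    - [[-0.3, 0.02, 0.64], 0, 1.0]
    - [[-0.5, 0, 1.5], 0, 1.0]
    - [[-0.5, 0, 1.5], 0, 1.0]

```text
clock: 14.78
eef_pos: [489.9, -50.8, 253.4]
tcp_rot: [-3.136, -0.042, -0.081]
contact_force: [0.9, 1.6, -1.1]
opening: 0.134
```

```bash
python3 m.py t;python3 tip.py t
```

```text
[489.9 -50.8 253.4] [ 0.9  1.6 -1.1] [-3.136 -0.042 -0.081] 11.3 14.7833
scene origin (np.int64(303), np.int64(159))
top origin (np.int64(294), np.int64(192))
4 3 x [-14.  -10.    7.9] y [-9.5  6.1 10. ]
52 8 x [-9.7  2.2 11.1] y [-2.7 -0.9  0.5]
56 7 x [-7.   1.1 11. ] y [-3.  -2.3 -0.4]
60 9 x [-9.2  3.5 14.1] y [-2.5 -0.9  3.7]
64 9 x [-9.7 -3.7 13. ] y [-3.9 -1.2  3.8]
68 10 x [-8.7  1.7 10.9] y [-5.6 -1.7  0.4]
72 4 x [-3.2 -0.6  4.6] y [-4.6 -2.9  0.3]
76 5 x [-3.5 -2.   2.7] y [-4.6 -2.7  1. ]
80 5 x [-2.2  0.2  4.9] y [-5.3 -4.7  1.5]
84 5 x [-2.1  1.4  6.1] y [-5.3 -4.5 -2.9]
brass [-0.38508835  4.53478721 -1.24602207] [-16.71035327 -15.03319395  -5.91721228] [15.32981333 19.54892584  5.42287376]
```

View pics/t_scenec.png

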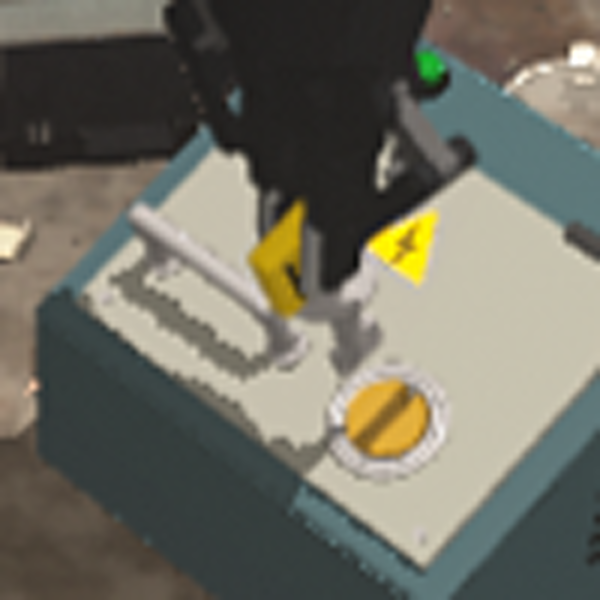

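Call:
servo_tool:
  rows:
    - [[-1.29, 2.73, 0], -0.084, 1.0]
    - [[-1.29, 2.73, 0], -0.084, 1.0]
    - [[-1.29, 2.73, 0], -0.084, 1.0]
    - [[-1.29, 2.73, 0], -0.084, 1.0]
    - [[-1.29, 2.73, 0], -0.084, 1.0]

```text
clock: 15.3
eef_pos: [425.2, 86.6, 252.4]
tcp_rot: [-3.135, -0.043, -0.506]
contact_force: [-0.0, 1.0, -1.7]
opening: 0.134
```

Call:
servo_tool:
  rows:
    - [[-1.29, 2.73, 0], 0, 1.0]
    - [[-1.29, 2.73, 0], 0, 1.0]
    - [[-1.29, 2.73, 0], 0, 1.0]
    - [[-1.29, 2.73, 0], 0, 1.0]
    - [[-1.29, 2.73, 0], 0, 1.0]

```text
clock: 15.72
eef_pos: [360.7, 223.3, 252.4]
tcp_rot: [-3.135, -0.043, -0.501]
contact_force: [0.9, 0.0, -1.5]
opening: 0.135
```

Call:
servo_tool:
  rows:
    - [[-1.29, 2.73, 0], 0, 1.0]
    - [[-1.29, 2.73, 0], 0, 1.0]
    - [[-1.29, 2.73, 0], 0, 1.0]
    - [[-1.29, 2.73, 0], 0, 1.0]
    - [[-1.29, 2.73, 0], 0, 1.0]

```text
clock: 16.13
eef_pos: [296.1, 359.9, 252.3]
tcp_rot: [-3.136, -0.043, -0.501]
contact_force: [0.4, 1.4, -0.3]
opening: 0.133
```

```bash
python3 m.py u; python3 -c "
from h import *
print(r.sense()['qpos'])"
```

```text
[296.1 359.9 252.3] [ 0.4  1.4 -0.3] [-3.136 -0.043 -0.501] 11.3 16.1333
scene origin (np.int64(114), np.int64(119))
top origin (np.int64(146), np.int64(267))
[ 0.91124249  0.08555853  1.95574184 -0.04570099  1.086698    3.00093387]
```

View pics/u_scene.png

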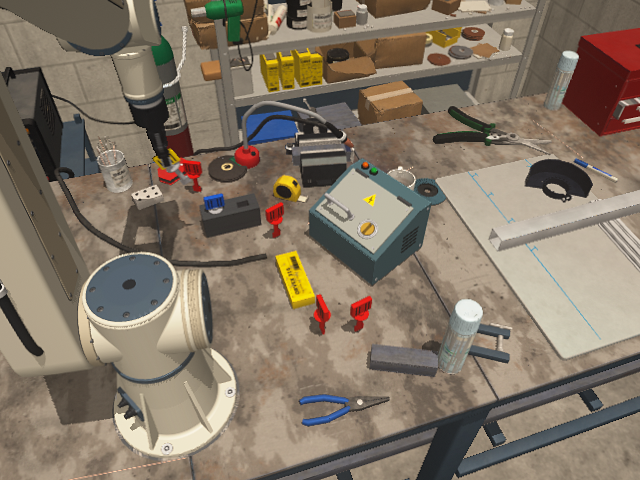

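Call:
servo_tool:
  rows:
    - [[0, 0, -3.0], 0, 1.0]
    - [[0, 0, -3.5], 0, 1.0]
    - [[0, 0, -3.5], 0, 1.0]
    - [[0, 0, -2.2], 0, 1.0]
    - [[0, 0, 0], 0, 1.0]
  squeeze: 30

```text
clock: 16.65
eef_pos: [295.2, 355.6, 126.5]
tcp_rot: [3.14, -0.042, -0.501]
contact_force: [-1.5, -0.3, -1.8]
opening: 0.135
```

Call:
servo_tool:
  rows:
    - [[0.8, -0.44, 0], 0, 1.0]
    - [[0.8, -0.44, 0], 0, 1.0]
    - [[0.8, -0.44, 0], 0, 1.0]
    - [[0.8, -0.44, 0], 0, 1.0]

```text
clock: 16.98
eef_pos: [330.1, 341.8, 133.0]
tcp_rot: [-3.133, -0.042, -0.502]
contact_force: [-6.0, 3.0, 3.0]
opening: 0.131
```

```bash
python3 m.py v
```

```text
[330.1 341.8 133. ] [-6.  3.  3.] [-3.133 -0.042 -0.502] 11.2 16.9833
scene origin (np.int64(139), np.int64(153))
top origin (np.int64(162), np.int64(252))
```

View pics/v_scenec.png

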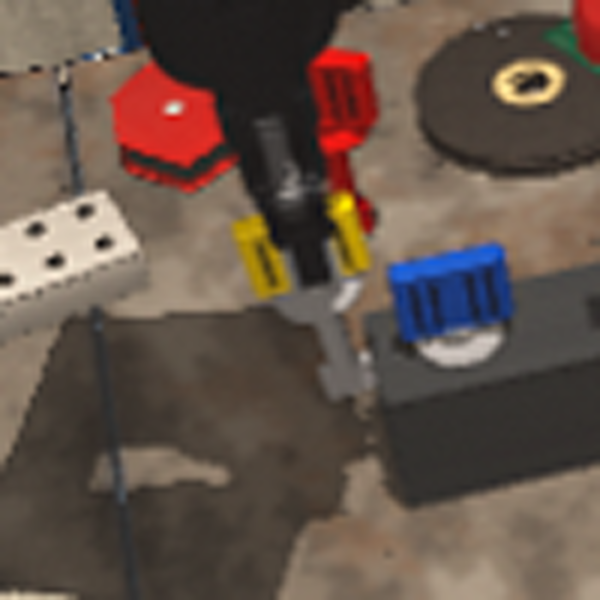

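Call:
servo_tool:
  rows:
    - [[0.2, -0.11, 0.6], 0, 1.0]
    - [[0.35, -0.19, 0], 0, 1.0]
    - [[0.3, -0.16, 0], 0, 1.0]
    - [[0, 0, 0], 0, 1.0]

```text
clock: 17.42
eef_pos: [338.0, 336.9, 138.3]
tcp_rot: [-3.134, -0.043, -0.501]
contact_force: [-4.6, 2.7, 2.4]
opening: 0.136
```

```bash
python3 m.py w
```

```text
[338.  336.9 138.3] [-4.6  2.7  2.4] [-3.134 -0.043 -0.501] 11.5 17.4167
scene origin (np.int64(143), np.int64(151))
top origin (np.int64(164), np.int64(250))
```

View pics/w_scenec.png

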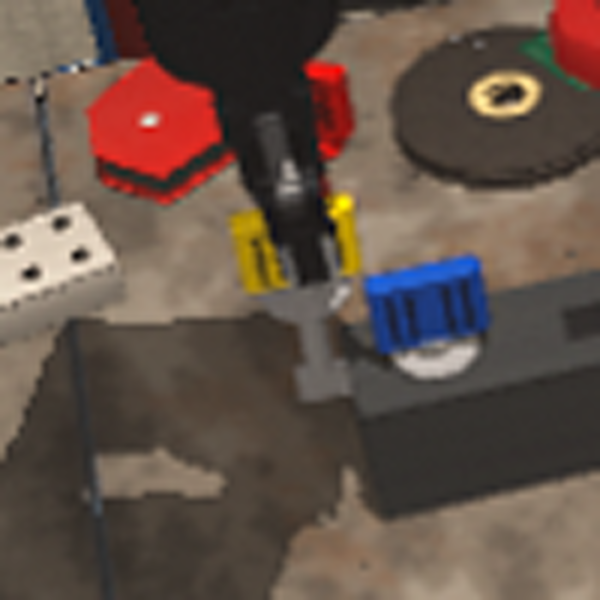

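Call:
servo_tool:
  rows:
    - [[0.2, -0.11, 0], 0, 1.0]
    - [[0.15, -0.08, 0], 0, 1.0]
    - [[-0.5, 0.27, 0.2], 0, 1.0]
    - [[0, 0, 4.0], 0, 1.0]
    - [[0, 0, 4.0], 0, 1.0]

```text
clock: 17.93
eef_pos: [335.0, 336.1, 218.9]
tcp_rot: [-3.14, -0.043, -0.5]
contact_force: [2.1, 0.6, -1.1]
opening: 0.135
```

```bash
python3 m.py x; cat > ktilt.py <<'E'
from h import *
import sys
d=pickle.load(open(sys.argv[1]+'_scene.pkl','rb'));T=r.sense()['eef_pos'];c=cloud(d)
a=np.radians(-28.7);e=np.array([np.cos(a),np.sin(a)]);f=np.array([-e[1],e[0]])
A=(c[:,:,:2]-T[:2])@e;B=(c[:,:,:2]-T[:2])@f;Z=c[:,:,2]-T[2]
m=(abs(A)<40)&(abs(B)<25)
for lo in range(-100,32,5):
    k=m&(Z>=lo)&(Z<lo+5)
    if k.sum()>2: print(lo,k.sum(),'x',A[k].min().round(1),np.median(A[k]).round(1),A[k].max().round(1),'y',B[k].min().round(1),np.median(B[k]).round(1),B[k].max().round(1))
E
python3 ktilt.py x
```

```text
[335.  336.1 218.9] [ 2.1  0.6 -1.1] [-3.14  -0.043 -0.5  ] 11.5 17.9333
scene origin (np.int64(136), np.int64(127))
top origin (np.int64(157), np.int64(252))
-95 5 x -15.5 -8.4 -0.7 y -8.8 -7.0 -6.0
-90 9 x -17.8 -10.2 -0.1 y -10.1 -7.9 -6.0
-85 17 x -17.3 -6.7 0.9 y -11.3 -7.6 -5.6
-80 8 x -16.2 -8.5 1.5 y -9.7 -6.6 -5.2
-75 9 x -17.9 -10.4 -0.4 y -15.3 -8.4 -5.9
-70 9 x -12.2 -8.0 -4.0 y -15.7 -10.8 -7.3
-65 4 x -11.1 -5.2 -2.9 y -14.3 -9.4 -6.7
-60 8 x -10.5 -7.9 -5.3 y -15.0 -11.1 -6.5
-55 5 x -11.8 -4.8 -1.9 y -14.3 -11.8 -9.6
-50 9 x -11.2 -7.2 -1.4 y -16.1 -11.1 -6.8
-45 5 x -10.1 -5.5 -0.9 y -13.1 -11.0 -7.7
-35 6 x -16.5 -8.6 8.6 y -21.7 -13.9 -12.0
-30 56 x -23.5 -6.6 11.4 y -24.6 -15.2 -3.8
-25 8 x -21.7 -9.5 -0.2 y -20.9 -14.2 -9.1
-20 22 x -27.4 -2.2 19.1 y -19.8 -13.0 -7.2
-15 25 x -29.1 -13.9 18.4 y -23.0 -13.6 -7.5
-10 34 x -28.0 -8.9 17.1 y -24.9 -13.4 -5.9
-5 28 x -26.9 -7.8 21.0 y -24.3 -14.1 -7.9
0 26 x -28.0 -12.4 21.9 y -24.5 -12.8 -8.9
5 34 x -27.5 -4.6 22.5 y -24.7 -14.2 -7.1
10 28 x -27.6 10.6 21.0 y -25.0 -11.4 -2.4
15 19 x -27.0 -18.7 21.6 y -13.2 -8.2 -2.5
```

View pics/x_scenec.png

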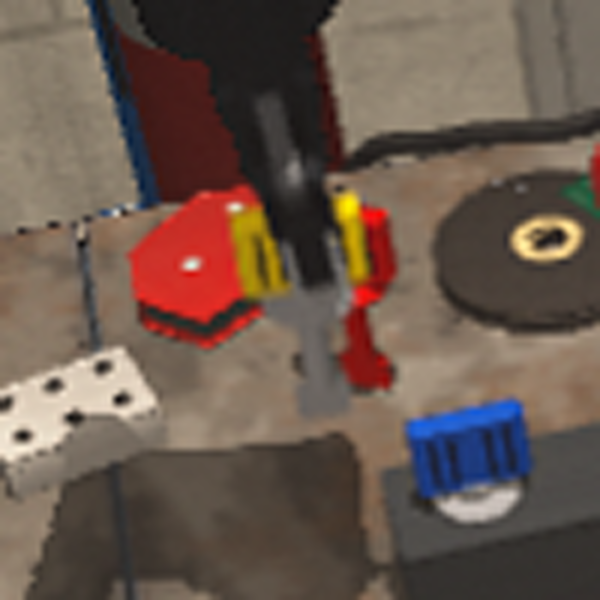

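```bash
python3 m.py y; python3 ktilt.py y
```

```text
[338.9 340.  225.2] [ 0.6  0.5 -0.7] [-3.125 -0.047 -0.501] 11.6 18.0333
scene origin (np.int64(136), np.int64(123))
top origin (np.int64(155), np.int64(251))
-85 4 x -15.4 -6.5 -0.5 y 1.9 2.5 4.3
-80 11 x -14.8 -5.3 3.0 y -1.0 2.1 5.4
-75 10 x -14.3 -9.3 0.5 y -6.3 -1.2 4.2
-70 14 x -14.9 -2.6 4.0 y -2.9 1.1 9.3
-65 10 x -15.5 -7.6 2.6 y -4.5 -0.3 4.0
-60 9 x -12.6 -5.0 0.8 y -6.0 -2.7 1.5
-55 8 x -8.6 -5.1 1.9 y -4.3 -1.3 1.4
-50 8 x -9.3 -3.2 -0.6 y -6.2 -2.6 1.4
-45 5 x -7.6 -6.5 -0.0 y -4.3 -3.9 -1.7
-40 11 x -8.8 -1.9 2.1 y -4.7 -2.1 2.9
-35 5 x -7.7 -3.1 -0.3 y -4.4 -4.2 -2.1
-20 57 x -21.1 -2.8 15.0 y -18.9 -7.8 5.1
-15 20 x -19.3 -7.7 11.4 y -16.9 -7.9 -0.2
-10 20 x -26.8 -5.5 21.0 y -10.6 -5.3 0.9
-5 27 x -26.2 -12.1 21.9 y -14.5 -4.6 -0.1
0 33 x -25.1 -3.7 22.3 y -19.1 -5.9 -0.6
5 34 x -26.3 -2.1 23.5 y -22.8 -7.2 2.7
10 36 x -24.0 3.7 24.3 y -21.0 -6.3 -0.9
15 32 x -25.1 -1.5 22.4 y -20.6 -7.9 -2.2
20 37 x -24.0 4.3 23.4 y -20.6 -6.4 5.5
25 30 x -25.2 -16.6 23.9 y -7.5 -0.5 6.2
```

Call:
servo_tool:
  rows:
    - [[2.1, -1.25, 0], 0, 1.0]
    - [[2.1, -1.25, 0], 0, 1.0]
    - [[2.1, -1.25, 0], 0, 1.0]
    - [[2.1, -1.25, 0], 0, 1.0]
    - [[2.1, -1.25, 0], 0, 1.0]

```text
clock: 18.55
eef_pos: [441.3, 273.5, 217.5]
tcp_rot: [-3.138, -0.043, -0.5]
contact_force: [0.5, 0.6, -1.5]
opening: 0.133
```

Call:
servo_tool:
  rows:
    - [[0, 0, -1.5], 0, 1.0]
    - [[0, 0, -1.5], 0, 1.0]
    - [[0, 0, -0.5], 0, 1.0]
    - [[0, 0, 0], 0, 1.0]
    - [[0, 0, 0], 0, 1.0]

```text
clock: 18.97
eef_pos: [440.6, 274.6, 183.2]
tcp_rot: [-3.137, -0.043, -0.5]
contact_force: [0.5, -0.2, -0.3]
opening: 0.132
```

```bash
python3 m.py z; python3 ktilt.py z
```

```text
[440.6 274.6 183.2] [ 0.5 -0.2 -0.3] [-3.137 -0.043 -0.5  ] 11.2 18.9667
scene origin (np.int64(188), np.int64(129))
top origin (np.int64(181), np.int64(214))
-90 5 x -18.5 -8.1 2.5 y -3.3 0.6 2.6
-85 10 x -18.4 -9.1 -1.4 y -6.9 -3.8 0.6
-80 13 x -18.1 -5.2 2.8 y -6.1 -2.3 0.1
-75 13 x -18.0 -8.0 3.4 y -7.8 -3.7 -0.4
-70 10 x -17.7 -10.4 0.8 y -6.4 -3.5 -1.4
-65 6 x -12.7 -9.8 -4.8 y -8.3 -6.7 -3.0
-60 6 x -11.8 -7.9 -4.1 y -11.7 -5.9 -4.2
-55 7 x -12.9 -8.1 -4.0 y -8.6 -8.3 -2.3
-50 7 x -12.6 -9.1 -3.2 y -9.5 -6.6 0.7
-45 10 x -11.8 -6.9 -1.9 y -9.1 -6.9 -2.6
-30 9 x -15.6 -3.6 11.5 y -17.8 -11.8 -0.4
-25 52 x -22.8 -7.5 12.9 y -21.4 -10.9 2.6
-20 14 x -22.0 -8.0 -0.5 y -19.0 -11.8 -7.8
-15 22 x -29.4 -11.1 18.3 y -14.0 -6.8 -2.4
-10 23 x -28.5 -11.6 19.0 y -19.4 -7.8 -3.3
-5 34 x -28.4 -7.5 19.8 y -22.1 -10.5 -3.2
0 31 x -28.7 -3.6 16.6 y -23.6 -10.0 2.5
5 32 x -28.9 -5.9 20.4 y -24.9 -9.7 -3.1
10 32 x -28.6 -8.1 21.3 y -24.5 -10.1 -3.1
15 27 x -28.2 -4.9 21.3 y -23.8 -8.2 3.9
20 16 x -26.4 -19.6 -12.2 y -9.5 -2.3 8.7
```

View pics/z_scenec.png

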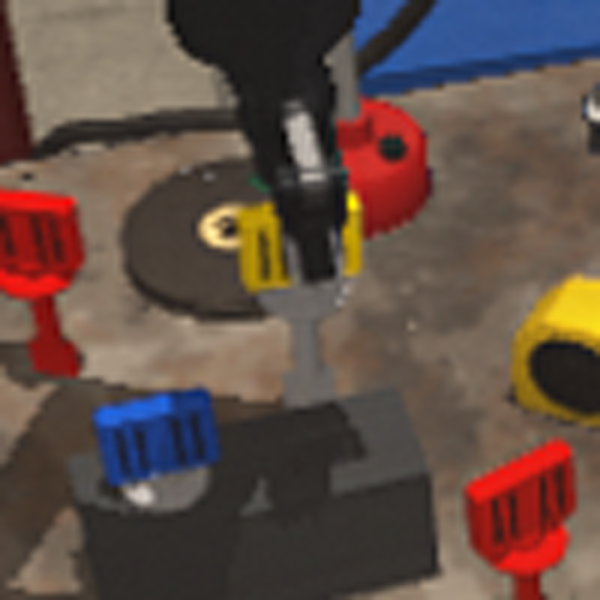

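```bash
python3 - <<'E'
from h import *
def an(tag,T,top):
    d=pickle.load(open(tag+'_scene.pkl','rb'));c=cloud(d);hsv=cv2.cvtColor(d['frame'],cv2.COLOR_RGB2HSV);H,S,V=[hsv[:,:,i] for i in range(3)]
    a=np.radians(-28.7);e=np.array([np.cos(a),np.sin(a)]);f=np.array([-e[1],e[0]])
    A=(c[:,:,:2]-T[:2])@e;B=(c[:,:,:2]-T[:2])@f;Z=c[:,:,2]-T[2]
    m=(abs(A)<40)&(abs(B)<25)&(Z>-20)&(Z<32)&(H>19)&(H<35)&(S>120)
    print(tag,m.sum(),'A',np.percentile(A[m],[1,5,50,95,99]).round(1),'B',np.percentile(B[m],[1,5,50,95,99]).round(1),'Z',np.percentile(Z[m],[1,5,50,95,99]).round(1))
    k=m&(Z<12)&(Z>-8); print('front face B',np.median(B[k]), 'left end',np.percentile(A[k],2),'right',np.percentile(A[k],98))
an('a',np.array([442.2,278,92.]),0)
an('z',np.array([440.6,274.6,183.2]),0)
E
```

```text
a 245 A [-27.3 -25.2  -3.3  19.1  21.1] B [-10.   -8.   -4.2   2.7   5.3] Z [-16.1 -13.8   6.5  21.4  22.4]
front face B -4.758454704896401 left end -27.031055561208294 right 20.590173288346133
z 137 A [-28.5 -27.9 -16.9  20.2  21.5] B [-12.4  -9.6  -6.    0.8   3.8] Z [-13.8 -12.2   7.   23.1  26.5]
front face B -6.458549585263356 left end -28.309480650722424 right 20.354767631537314
```

Call:
servo_tool:
  rows:
    - [[0.52, 0.33, 0], 0, 1.0]
    - [[0, 0, -1.0], 0, 1.0]
    - [[0, 0, -1.0], 0, 1.0]
    - [[0, 0, -1.0], 0, 1.0]
    - [[0, 0, 0], 0, 1.0]
  squeeze: 40

```text
clock: 19.48
eef_pos: [444.9, 277.2, 151.1]
tcp_rot: [-3.139, -0.041, -0.501]
contact_force: [-0.9, -0.5, -2.2]
opening: 0.13
```

Call:
servo_tool:
  rows:
    - [[0, 0, -0.5], 0, 1.0]
    - [[0, 0, -0.5], 0, 1.0]
    - [[0, 0, 0], 0, 1.0]

```text
clock: 19.73
eef_pos: [445.9, 277.8, 142.8]
tcp_rot: [-3.137, -0.043, -0.501]
contact_force: [-0.2, -0.5, -1.5]
opening: 0.136
```

```bash
python3 m.py aa
```

```text
[445.9 277.8 142.8] [-0.2 -0.5 -1.5] [-3.137 -0.043 -0.501] 11.5 19.7333
scene origin (np.int64(191), np.int64(140))
top origin (np.int64(182), np.int64(213))
```

View pics/aa_scenec.png

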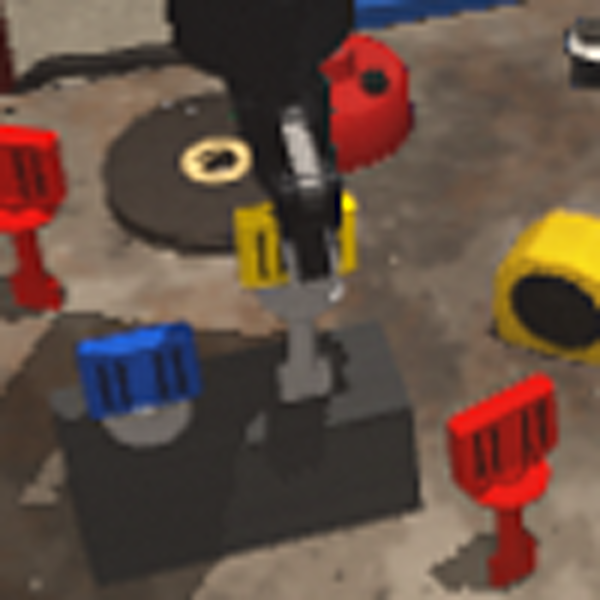

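Call:
servo_tool:
  rows:
    - [[0, 0, -0.5], 0, 1.0]
    - [[0, 0, -0.5], 0, 1.0]
    - [[0, 0, 0], 0, 1.0]

```text
clock: 20.08
eef_pos: [445.9, 277.8, 132.9]
tcp_rot: [-3.137, -0.043, -0.501]
contact_force: [-0.2, -0.8, -1.8]
opening: 0.132
```

```bash
python3 m.py ab
```

```text
[445.9 277.8 132.9] [-0.2 -0.8 -1.8] [-3.137 -0.043 -0.501] 11.2 20.0833
scene origin (np.int64(191), np.int64(143))
top origin (np.int64(183), np.int64(213))
```

View pics/ab_scenec.png

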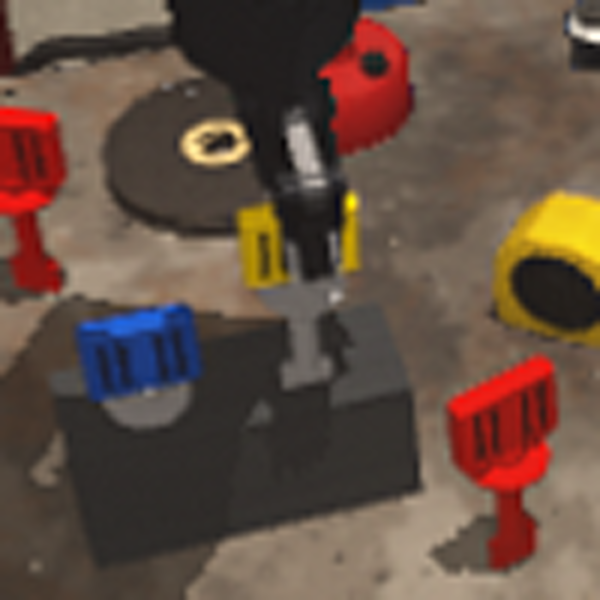

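Call:
servo_tool:
  rows:
    - [[0, 0, -0.6], 0, 1.0]
    - [[0, 0, -0.6], 0, 1.0]
    - [[0, 0, -0.6], 0, 1.0]
    - [[0, 0, -0.6], 0, 1.0]
    - [[0, 0, 0], 0, 1.0]

```text
clock: 20.6
eef_pos: [445.5, 277.6, 108.2]
tcp_rot: [-3.138, -0.042, -0.501]
contact_force: [0.0, 0.1, -0.7]
opening: 0.132
```

Call:
servo_tool:
  rows:
    - [[-0.1, 0.06, -0.5], 0, 1.0]
    - [[0, 0, -0.5], 0, 1.0]
    - [[0, 0, -0.4], 0, 1.0]
    - [[0, 0, 0], 0, 1.0]

```text
clock: 20.93
eef_pos: [444.9, 278.4, 94.9]
tcp_rot: [-3.137, -0.043, -0.501]
contact_force: [0.0, 0.2, -2.1]
opening: 0.133
```

```bash
python3 m.py ac
```

```text
[444.9 278.4  94.9] [ 0.   0.2 -2.1] [-3.137 -0.043 -0.501] 11.3 20.9333
scene origin (np.int64(192), np.int64(154))
top origin (np.int64(185), np.int64(214))
```

View pics/ac_scenec.png

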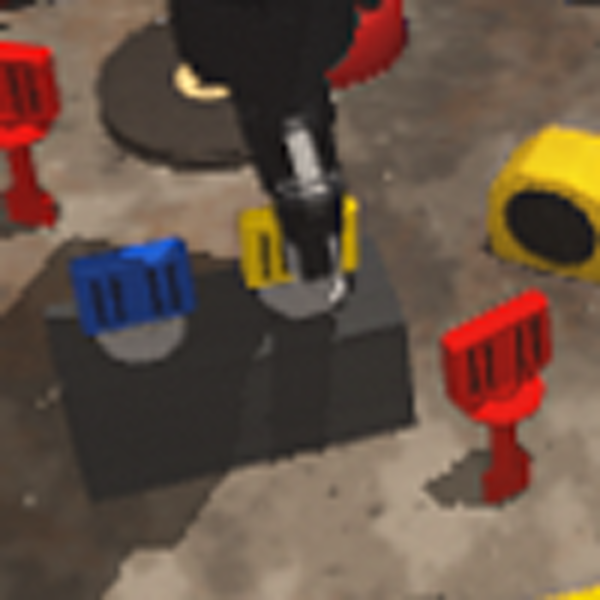

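Call:
servo_tool:
  rows:
    - [[0, 0, -0.2], 0, 1.0]
    - [[0, 0, -0.2], 0, 1.0]
    - [[0, 0, -0.1], 0, 1.0]
    - [[0, 0, 0], 0, 1.0]

```text
clock: 21.37
eef_pos: [445.4, 278.7, 90.8]
tcp_rot: [-3.136, -0.043, -0.501]
contact_force: [-1.0, -0.5, -0.1]
opening: 0.135
```

Release, rise, and look.

Call:
servo_tool:
  rows:
    - [[0, 0, 0], 0, 4.0]
    - [[0, 0, 0], 0, 4.0]
    - [[0, 0, 0], 0, 4.0]
    - [[0, 0, 2.0], 0, 4.0]
    - [[0, 0, 4.0], 0, 4.0]

```text
clock: 21.78
eef_pos: [442.7, 277.0, 147.7]
tcp_rot: [3.14, -0.039, -0.501]
contact_force: [1.1, 0.8, -0.9]
opening: 0.467
```

Call:
servo_tool:
  rows:
    - [[0, 0, 4.0], 0, 4.0]
    - [[0.5, -3, 2.0], 0, 4.0]
    - [[0.5, -4, 0], 0, 4.0]
    - [[0.5, -4, 0], 0, 4.0]
    - [[0.5, -4, 0], 0, 4.0]

```text
clock: 22.2
eef_pos: [465.4, 127.4, 211.6]
tcp_rot: [-3.134, -0.044, -0.499]
contact_force: [0.4, -0.2, 0.7]
opening: 0.465
```

```bash
python3 - <<'E'
from h import *
print(r.sense()['eef_pos'])
for n in('scene','top'):
    d=grab(n,'ad'); f=d['frame'][160:260,180:280] if n=='scene' else d['frame'][220:320,180:280]
    cv2.imwrite(f'pics/ad_{n}c.png',cv2.resize(f,(500,500),interpolation=cv2.INTER_CUBIC)[:,:,::-1])
    if 1:
      for tag in('a','ad'):
        d=pickle.load(open(f'{tag}_{n}.pkl','rb'));c=cloud(d);hsv=cv2.cvtColor(d['frame'],cv2.COLOR_RGB2HSV);H,S,V=[hsv[:,:,i] for i in range(3)]
        m=(H>19)&(H<35)&(S>120)&(abs(c[:,:,0]-440)<35)&(abs(c[:,:,1]-278)<35)&(c[:,:,2]>60); 
        print(n,tag,m.sum(),np.argwhere(m).mean(0)[::-1],c[m].mean(0),np.percentile(c[m][:,2],[3,97]))
E
```

```text
[465.43873463 127.44427827 211.55691144]
scene a 250 [240.992 195.384] [438.0192183  276.10450412  96.80950591] [ 75.88444021 113.94417018]
scene ad 250 [240.984 195.2  ] [438.40221477 276.54349876  96.92906044] [ 74.47871007 113.95160015]
top a 80 [234.8875 255.175 ] [441.47331565 278.31106072 107.62290743] [ 91.58399896 115.42678839]
top ad 51 [233.01960784 257.54901961] [434.42015297 284.53370132 105.67946738] [ 64.9679147  114.30829827]
```

View pics/ad_scenec.png

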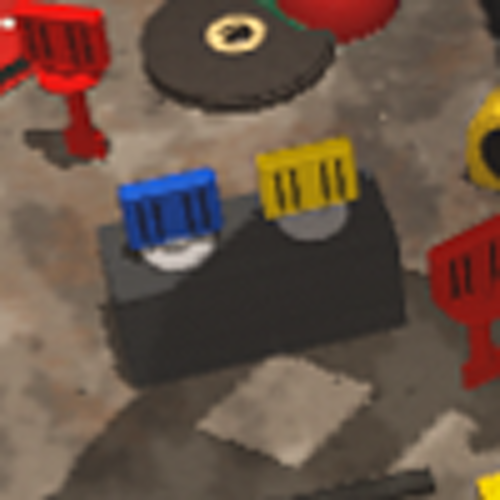

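View pics/ad_topc.png

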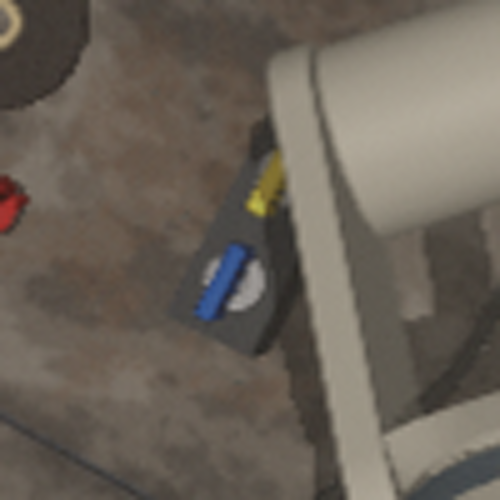

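Call:
servo_tool:
  rows:
    - [[0.5, -0.6, 0.5], 0.117, 4.0]
    - [[0.5, -0.6, 0.5], 0.117, 4.0]
    - [[0.5, -0.6, 0.5], 0.117, 4.0]
    - [[0.5, -0.6, 0.5], 0.117, 4.0]
    - [[0.5, -0.6, 0], 0.117, 4.0]

```text
clock: 22.72
eef_pos: [491.0, 99.0, 231.7]
tcp_rot: [-3.135, -0.045, 0.09]
contact_force: [0.8, -0.0, 0.9]
opening: 0.469
```

Call:
servo_tool:
  rows:
    - [[0.5, -0.6, 0], 0.117, 4.0]
    - [[0.5, -0.6, 0], 0.117, 4.0]
    - [[0.5, -0.6, 0], 0.117, 4.0]
    - [[0.5, -0.6, 0], 0.117, 4.0]
    - [[0.5, -0.6, 0], 0.117, 4.0]

```text
clock: 23.13
eef_pos: [515.5, 68.9, 230.7]
tcp_rot: [-3.135, -0.043, 0.675]
contact_force: [0.3, 0.6, 0.0]
opening: 0.465
```

Call:
servo_tool:
  rows:
    - [[0.5, -0.6, 0], 0.117, 4.0]
    - [[0.5, -0.6, 0], 0.117, 4.0]
    - [[0.5, -0.6, 0], 0.117, 4.0]
    - [[0.4, -0.6, 0], 0.117, 4.0]
    - [[0.4, -0.6, 0], 0.117, 4.0]

```text
clock: 23.55
eef_pos: [538.6, 38.9, 230.7]
tcp_rot: [-3.136, -0.043, 1.26]
contact_force: [0.2, 1.2, -0.1]
opening: 0.473
```

Call:
servo_tool:
  rows:
    - [[0, 0, 0], 0.117, 4.0]
    - [[0, 0, 0], 0.117, 4.0]
    - [[0, 0, 0], 0, 4.0]

```text
clock: 23.8
eef_pos: [538.5, 39.1, 230.6]
tcp_rot: [-3.136, -0.043, 1.493]
contact_force: [-0.2, 0.8, -0.0]
opening: 0.468
```

```bash
python3 m.py ae; python3 - <<'E'
from h import *
d=pickle.load(open('ae_scene.pkl','rb'));c=cloud(d)
for nm,P in(('handle',[538.7,36.3,157.4]),):
    print(proj(d,[P]))
E
```

```text
[538.5  39.1 230.6] [-0.2  0.8 -0. ] [-3.136 -0.043  1.493] 39.8 23.8
scene origin (np.int64(286), np.int64(138))
top origin (np.int64(261), np.int64(177))
[[336.50633045 202.04751142]]
```

View pics/ae_scenec.png

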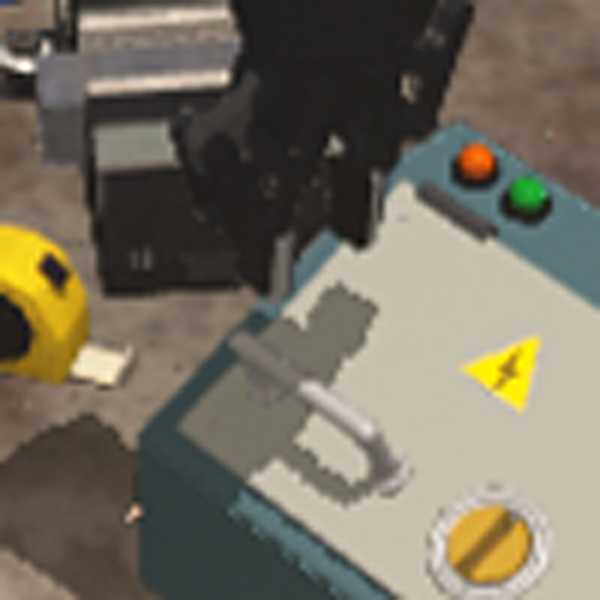

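Call:
servo_tool:
  rows:
    - [[0, 0, -3.0], 0, 4.0]
    - [[0, 0, -2.5], 0, 4.0]
    - [[0, 0, -1.5], 0, 4.0]
    - [[0, 0, -0.8], 0, 4.0]
    - [[0, 0, 0], 0, 4.0]

```text
clock: 24.32
eef_pos: [537.2, 38.9, 151.2]
tcp_rot: [-3.133, -0.043, 1.486]
contact_force: [-0.3, -0.7, 0.3]
opening: 0.468
```

Call:
servo_tool:
  rows:
    - [[0, 0, 0], 0, 2.0]
    - [[0, 0, 0], 0, 0.8]
    - [[0, 0, 0], 0, 0.8]
    - [[0, 0, 0], 0, 0.8]
    - [[0, 0, 0], 0, 0.8]
  squeeze: 30

```text
clock: 24.73
eef_pos: [538.1, 38.9, 153.9]
tcp_rot: [-3.136, -0.044, 1.488]
contact_force: [-5.1, 1.5, 6.2]
opening: 0.105
```

```bash
python3 m.py af
```

```text
[538.1  38.9 153.9] [-5.1  1.5  6.2] [-3.136 -0.044  1.488] 8.9 24.7333
scene origin (np.int64(285), np.int64(162))
top origin (np.int64(262), np.int64(179))
```

View pics/af_scenec.png

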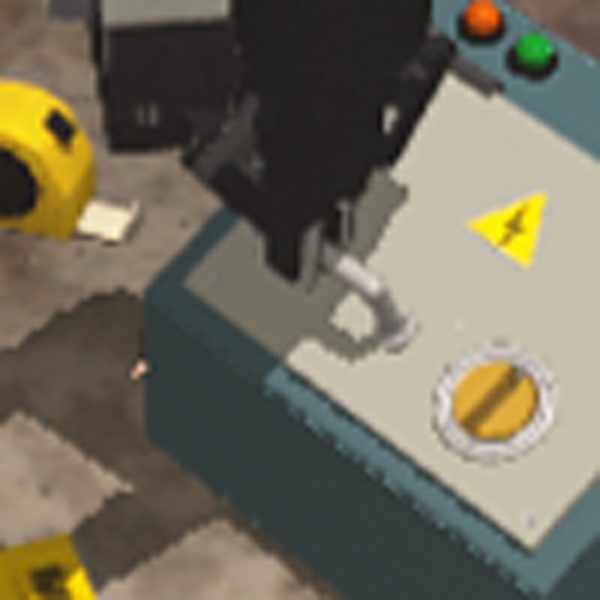

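Call:
servo_tool:
  rows:
    - [[0, 0, 1.42], 0, 0.8]
    - [[0.17, -0.01, 1.4], 0, 0.8]
    - [[0.33, -0.03, 1.38], 0, 0.8]
    - [[0.5, -0.04, 1.32], 0, 0.8]
    - [[0, 0, 0], 0, 0.8]
  squeeze: 40

```text
clock: 25.25
eef_pos: [547.5, 38.1, 210.1]
tcp_rot: [-3.134, -0.043, 1.488]
contact_force: [-10.0, 0.8, 4.0]
opening: 0.101
```

```bash
python3 m.py ag
```

```text
[547.5  38.1 210.1] [-10.    0.8   4. ] [-3.134 -0.043  1.488] 8.6 25.25
scene origin (np.int64(289), np.int64(143))
top origin (np.int64(261), np.int64(174))
```

View pics/ag_scenec.png

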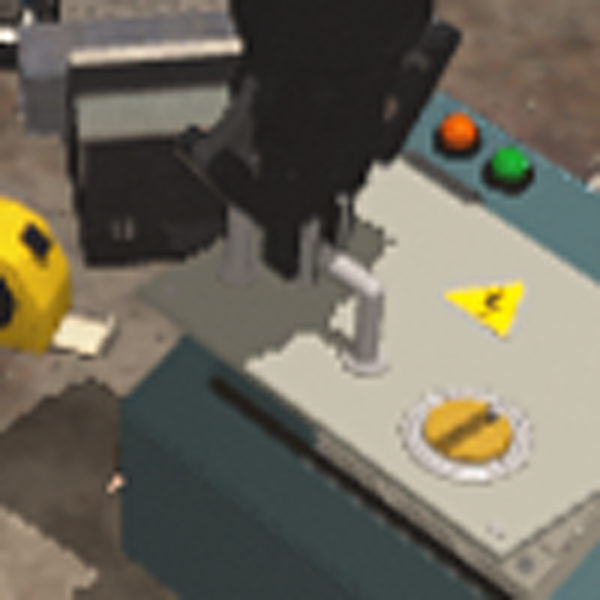

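Panel is opening. Continue the arc.

Call:
servo_tool:
  rows:
    - [[0.66, -0.05, 1.25], 0, 0.8]
    - [[0.81, -0.06, 1.16], 0, 0.8]
    - [[0.94, -0.07, 1.06], 0, 0.8]
    - [[1.07, -0.08, 0.93], 0, 0.8]
    - [[0, 0, 0], 0, 0.8]

```text
clock: 25.77
eef_pos: [579.7, 35.5, 254.7]
tcp_rot: [-3.127, -0.043, 1.488]
contact_force: [-25.0, -0.1, 28.8]
opening: 0.099
```

Call:
servo_tool:
  rows:
    - [[1.17, -0.09, 0.8], 0, 0.8]
    - [[1.25, -0.1, 0.65], 0, 0.8]
    - [[1.33, -0.1, 0.49], 0, 0.8]
    - [[0, 0, 0], 0, 0.8]

```text
clock: 26.1
eef_pos: [622.4, 32.0, 275.8]
tcp_rot: [-3.14, -0.043, 1.488]
contact_force: [-6.1, -2.0, 24.7]
opening: 0.104
```

```bash
python3 m.py ah
```

```text
[622.4  32.  275.8] [-6.1 -2.  24.7] [-3.14  -0.043  1.488] 8.8 26.1
scene origin (np.int64(313), np.int64(107))
top origin (np.int64(262), np.int64(144))
```

View pics/ah_scenec.png

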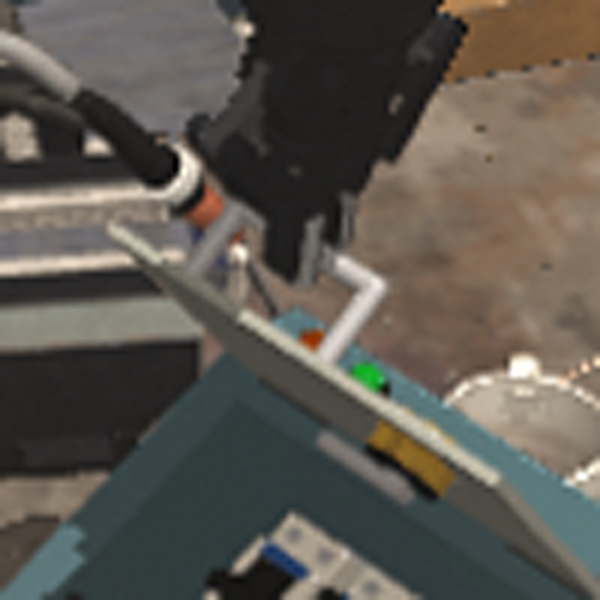

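Call:
servo_tool:
  rows:
    - [[0, 0, 0], 0, 2.4]
    - [[0, 0, 0], 0, 2.4]
    - [[0, 0, 1.5], 0, 2.4]
    - [[0, 0, 3.0], 0, 2.0]
    - [[0, 0, 3.5], 0, 0]

```text
clock: 26.62
eef_pos: [619.5, 32.3, 350.4]
tcp_rot: [-3.132, -0.043, 1.488]
contact_force: [1.1, 0.3, 0.8]
opening: 0.104
```

Call:
servo_tool:
  rows:
    - [[-1.0, -0.5, 0.5], 0.12, 0]
    - [[-2.5, -1.0, 0], 0.12, 0]
    - [[-2.5, -1.0, 0], 0.12, 0]
    - [[-2.5, -1.0, 0], 0.12, 0]
    - [[-2.5, -0.5, 0], 0.12, 0]

```text
clock: 27.03
eef_pos: [509.5, -8.4, 356.4]
tcp_rot: [-3.136, -0.043, 2.094]
contact_force: [-0.0, -0.0, -0.7]
opening: -0.002
```

```bash
python3 - <<'E'
from h import *
s=r.sense();print(s['eef_pos'],s['contact_force'])
for n in('scene','top'):
    d=grab(n,'ai'); 
    f=d['frame'][80:280,270:470] if n=='scene' else d['frame'][120:270,260:410]
    cv2.imwrite(f'pics/ai_{n}c.png',cv2.resize(f,(600,600),interpolation=cv2.INTER_CUBIC)[:,:,::-1])
E
```

```text
[509.52496469  -8.40817196 356.38096844] [-0.01330984 -0.0360004  -0.67971575]
```

View pics/ai_scenec.png

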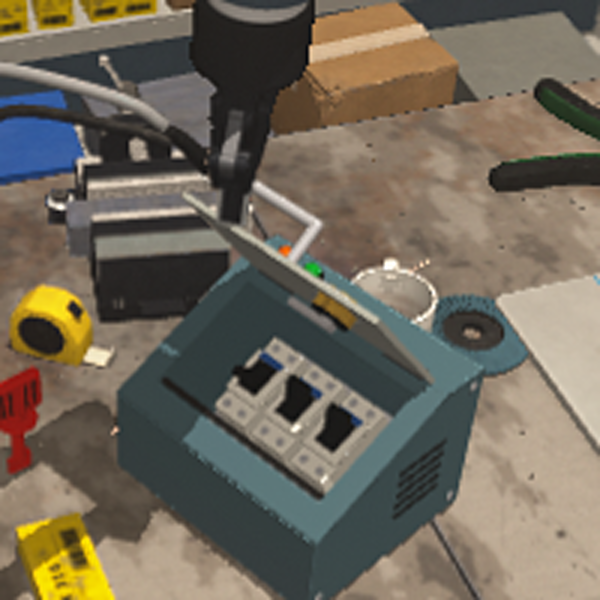

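View pics/ai_topc.png

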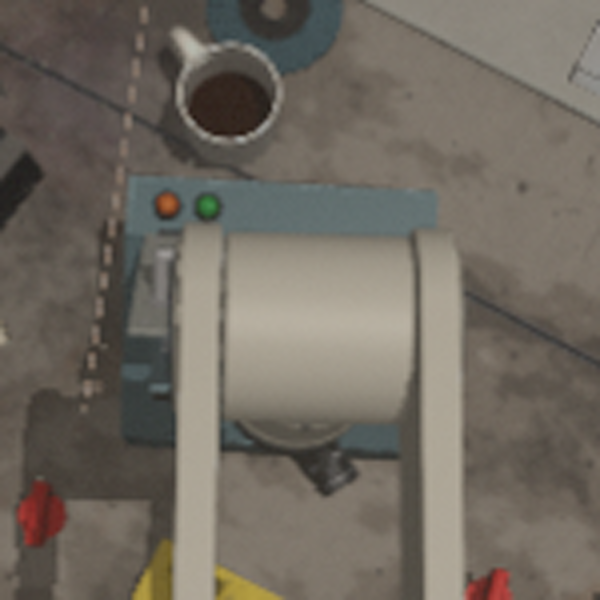

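Call:
servo_tool:
  rows:
    - [[0, 0, 0], 0.12, 0]
    - [[0, 0, -1.0], 0.12, 0]
    - [[0, 0, -2.0], 0.12, 0]
    - [[0, 0, -2.0], 0.12, 0]
    - [[0, 0, -1.8], 0.12, 0]

```text
clock: 27.55
eef_pos: [511.4, -7.4, 287.6]
tcp_rot: [-3.136, -0.042, 2.692]
contact_force: [-0.4, -0.7, 0.1]
opening: 0.002
```

Call:
servo_tool:
  rows:
    - [[0.5, 0, 0], 0.12, 0]
    - [[1.0, 0, 0], 0.12, 0]
    - [[1.0, 0, 0], 0.12, 0]
    - [[1.0, 0, 0], 0, 0]
    - [[1.0, 0, 0], 0, 0]

```text
clock: 27.97
eef_pos: [555.9, -7.4, 288.5]
tcp_rot: [-3.135, -0.045, 3.043]
contact_force: [-12.0, 0.3, 10.5]
opening: 0.005
```

Call:
servo_tool:
  rows:
    - [[1.0, 0, 0], 0, 0]
    - [[1.0, 0, 0], 0, 0]
    - [[1.0, 0, 0], 0, 0]
    - [[1.0, 0, 0.3], 0, 0]
    - [[1.0, 0, 0.3], 0, 0]

```text
clock: 28.38
eef_pos: [605.8, -8.0, 294.1]
tcp_rot: [-3.135, -0.045, 3.042]
contact_force: [-3.3, -2.3, -1.2]
opening: -0.001
```

```bash
python3 - <<'E'
from h import *
s=r.sense();print(s['eef_pos'],s['contact_force'])
for n in('scene',):
    d=grab(n,'aj'); 
    f=d['frame'][60:260,270:470] if n=='scene' else d['frame'][120:270,260:410]
    cv2.imwrite(f'pics/aj_{n}c.png',cv2.resize(f,(600,600),interpolation=cv2.INTER_CUBIC)[:,:,::-1])
E
```

```text
[605.76790658  -7.98686032 294.07258048] [-3.2953122  -2.31608233 -1.16117825]
```

View pics/aj_scenec.png

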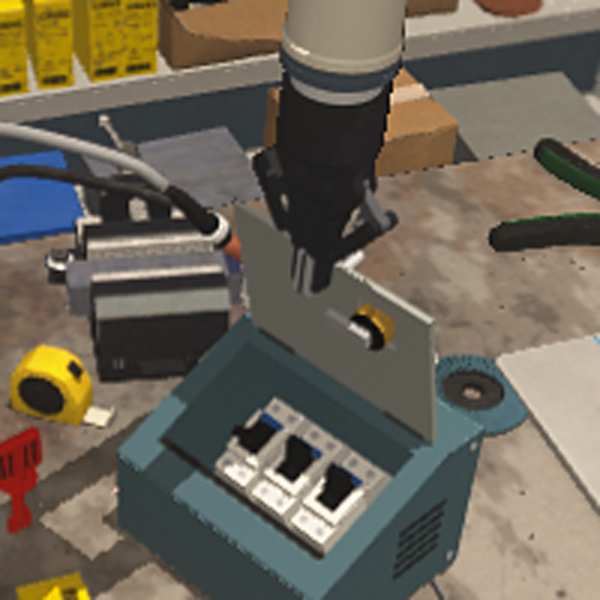

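Call:
servo_tool:
  rows:
    - [[1.0, 0, 0.2], 0, 0]
    - [[1.0, 0, 0.2], 0, 0]
    - [[1.0, 0, 0], 0, 0]
    - [[0.5, 0, 0], 0, 0]
    - [[0, 0, 0], 0, 0]

```text
clock: 28.85
eef_pos: [642.2, -7.5, 298.2]
tcp_rot: [-3.136, -0.042, 3.047]
contact_force: [-0.9, -0.0, -1.1]
opening: -0.0
```

Call:
servo_tool:
  rows:
    - [[0.3, 0, 0], 0, 0]
    - [[0.3, 0, 0], 0, 0]
    - [[0.2, 0, 0], 0, 0]
    - [[0, 0, 0], 0, 0]

```text
clock: 29.18
eef_pos: [648.6, -7.6, 298.1]
tcp_rot: [-3.136, -0.044, 3.048]
contact_force: [-1.3, -0.8, -0.6]
opening: -0.005
```

Call:
servo_tool:
  rows:
    - [[0.3, 0, 0], 0, 0]
    - [[0.3, 0, 0], 0, 0]
    - [[0.3, 0, 0], 0, 0]
    - [[0, 0, 0], 0, 0]

```text
clock: 29.52
eef_pos: [651.8, -7.6, 298.2]
tcp_rot: [-3.134, -0.057, 3.048]
contact_force: [-28.1, -0.0, 12.1]
opening: -0.001
```

```bash
python3 - <<'E'
from h import *
s=r.sense();print(s['eef_pos'],s['contact_force'])
for n in('scene',):
    d=grab(n,'ak'); 
    f=d['frame'][60:260,270:470] if n=='scene' else d['frame'][120:270,260:410]
    cv2.imwrite(f'pics/ak_{n}c.png',cv2.resize(f,(600,600),interpolation=cv2.INTER_CUBIC)[:,:,::-1])
    c=cloud(d);hsv=cv2.cvtColor(d['frame'],cv2.COLOR_RGB2HSV)
    q=[[300+0,0]]
    x,y,z=c[...,0],c[...,1],c[...,2]
    m=(abs(y+60)<40)&(z>185)&(z<315)&(x>600)&(x<720)
    P=c[m]; print(len(P)); 
    for lo in range(185,315,15):
        k=(P[:,2]>=lo)&(P[:,2]<lo+15); print(lo,k.sum(),np.median(P[k][:,0]+.08*(P[k][:,1]+14)) if k.any() else None)
E
```

```text
[651.8373666   -7.59647733 298.17589554] [-2.80962749e+01 -2.01316137e-02  1.20813302e+01]
1386
185 147 645.0798910393991
200 150 646.5921247212893
215 144 647.9854949446676
230 156 649.4792146522968
245 92 648.0554573643017
260 133 641.545708044392
275 277 648.0370584779045
290 182 655.4130040199616
305 105 656.0633419916188
```

View pics/ak_scenec.png

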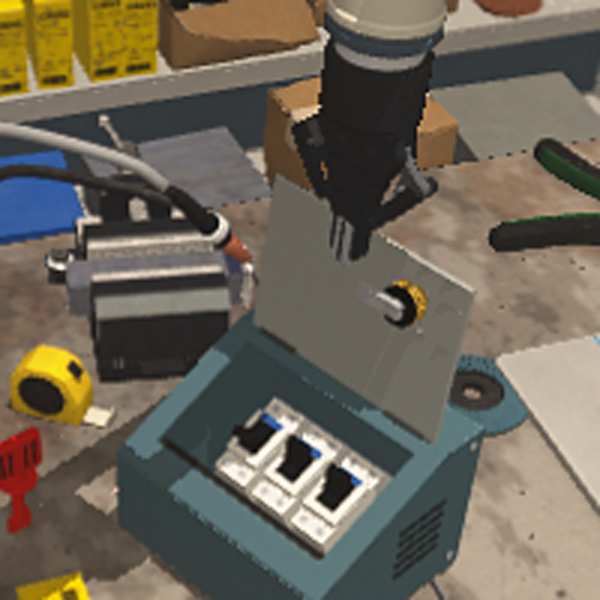

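Call:
servo_tool:
  rows:
    - [[-1.5, 0, 0], 0, 0]
    - [[-3.5, 0, 0], 0, 0]
    - [[-4, 0, 0], 0, 0]
    - [[-4, 0, 0], 0, 0]
    - [[-2, 0, 0], 0, 0]

```text
clock: 29.98
eef_pos: [504.3, -7.4, 298.5]
tcp_rot: [-3.136, -0.044, 3.048]
contact_force: [1.2, -0.2, 0.6]
opening: -0.001
```

```bash
python3 - <<'E'
from h import *
s=r.sense();print(s['eef_pos'],s['contact_force'])
p=[602.5,-13.9,-0.0798]
for n in('scene','top'):
    d=grab(n,'al'); 
    o=(335,180) if n=='scene' else (285,170)
    f=d['frame'][o[1]:o[1]+70,o[0]:o[0]+80]
    cv2.imwrite(f'pics/al_{n}c.png',cv2.resize(f,(800,700) if 0 else (640,560),interpolation=cv2.INTER_CUBIC)[:,:,::-1])
    for y in(45,0,-45):
        for nm,t in(('off',-80),('on',-56)):
            P=con(p,pan([[t,y,-17]])); print(n,y,nm,P.round(1),((proj(d,P)[0]-o)*8).round())
E
```

```text
[504.32726683  -7.40935358 298.46377397] [ 1.20095961 -0.16566418  0.63805204]
scene 45 off [[588.8  32.3 115.8]] [123. 199.]
scene 45 on [[610.5  30.6 125.9]] [173. 143.]
scene 0 off [[585.2 -12.5 115.8]] [226. 273.]
scene 0 on [[606.9 -14.3 125.9]] [277. 216.]
scene -45 off [[581.6 -57.4 115.8]] [334. 350.]
scene -45 on [[603.3 -59.1 125.9]] [385. 292.]
top 45 off [[588.8  32.3 115.8]] [233. 276.]
top 45 on [[610.5  30.6 125.9]] [235. 216.]
top 0 off [[585.2 -12.5 115.8]] [351. 282.]
top 0 on [[606.9 -14.3 125.9]] [354. 222.]
top -45 off [[581.6 -57.4 115.8]] [469. 288.]
top -45 on [[603.3 -59.1 125.9]] [473. 228.]
```

View pics/al_scenec.png

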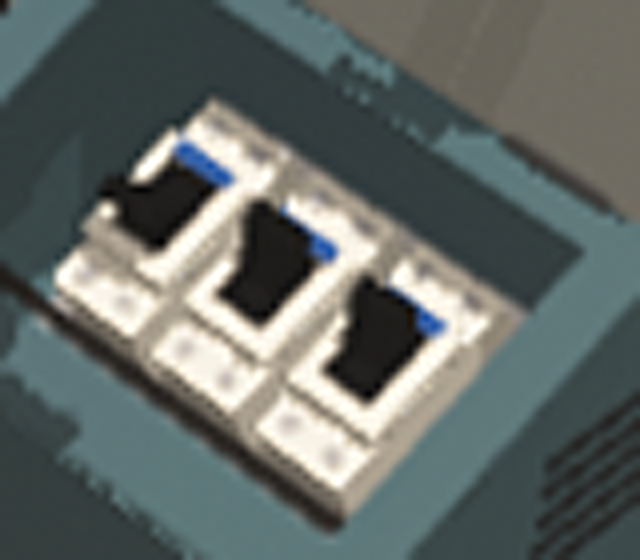

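View pics/al_topc.png

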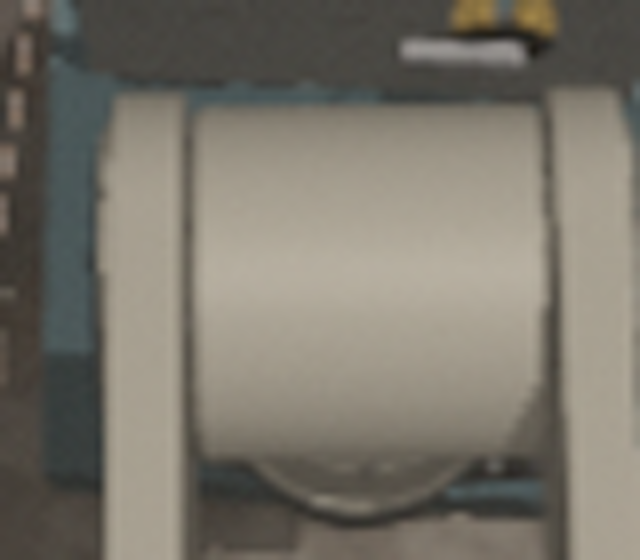

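```bash
python3 - <<'E'
from h import *
d=pickle.load(open('al_scene.pkl','rb'));c=cloud(d)
p=[602.5,-13.9,-0.0798];a=p[2];R=np.array([[np.cos(a),-np.sin(a),0],[np.sin(a),np.cos(a),0],[0,0,1]])
q=(c-[p[0],p[1],0])@R-[48,0,165]
b=np.radians(25);ex=np.array([np.cos(b),0,np.sin(b)]);ez=np.array([-np.sin(b),0,np.cos(b)])
X=q@ex;Y=q[...,1];Z=q@ez;V=d['frame'].max(2)
for y0 in(45,0,-45):
  print('y',y0)
  m=(abs(Y-y0)<13)&(X<-20)&(X>-140)&(Z<10)&(Z>-70)
  for lo in range(-135,-20,6):
    k=m&(X>=lo)&(X<lo+6)
    if k.sum(): print(lo,k.sum(),'Z',Z[k].min().round(),np.median(Z[k]).round(),Z[k].max().round(),'Yblack',(Y[k&(V<60)].min().round(),Y[k&(V<60)].max().round(),Z[k&(V<60)].max().round()) if (k&(V<60)).any() else None)
E
```

```text
y 45
-135 15 Z -7.0 -1.0 2.0 Yblack None
-129 24 Z -9.0 -4.0 -0.0 Yblack (np.float64(36.0), np.float64(57.0), np.float64(-0.0))
-123 1 Z -5.0 -5.0 -5.0 Yblack (np.float64(51.0), np.float64(51.0), np.float64(-5.0))
-111 29 Z -69.0 -51.0 -42.0 Yblack None
-105 21 Z -49.0 -46.0 -41.0 Yblack None
-99 20 Z -51.0 -48.0 -43.0 Yblack None
-93 25 Z -50.0 -42.0 -37.0 Yblack None
-87 32 Z -45.0 -38.0 -15.0 Yblack (np.float64(35.0), np.float64(56.0), np.float64(-15.0))
-81 35 Z -43.0 -23.0 -13.0 Yblack (np.float64(34.0), np.float64(56.0), np.float64(-13.0))
-75 17 Z -40.0 -29.0 -19.0 Yblack (np.float64(34.0), np.float64(55.0), np.float64(-19.0))
-69 18 Z -44.0 -38.0 -32.0 Yblack (np.float64(37.0), np.float64(53.0), np.float64(-32.0))
-63 19 Z -45.0 -39.0 -34.0 Yblack (np.float64(38.0), np.float64(55.0), np.float64(-34.0))
-57 21 Z -44.0 -39.0 -36.0 Yblack (np.float64(37.0), np.float64(58.0), np.float64(-37.0))
-51 15 Z -46.0 -40.0 -35.0 Yblack None
-45 23 Z -51.0 -46.0 -43.0 Yblack None
-39 19 Z -52.0 -47.0 -43.0 Yblack None
-33 13 Z -51.0 -47.0 -44.0 Yblack None
y 0
-135 15 Z -6.0 -1.0 2.0 Ybla
[... 1279 characters left out ...]
Z -45.0 -40.0 -34.0 Yblack (np.float64(-51.0), np.float64(-39.0), np.float64(-35.0))
-81 22 Z -44.0 -39.0 -36.0 Yblack (np.float64(-53.0), np.float64(-35.0), np.float64(-36.0))
-75 30 Z -44.0 -39.0 -28.0 Yblack (np.float64(-56.0), np.float64(-34.0), np.float64(-28.0))
-69 36 Z -43.0 -27.0 -17.0 Yblack (np.float64(-57.0), np.float64(-34.0), np.float64(-17.0))
-63 30 Z -42.0 -19.0 -12.0 Yblack (np.float64(-55.0), np.float64(-36.0), np.float64(-12.0))
-57 17 Z -41.0 -22.0 -15.0 Yblack (np.float64(-55.0), np.float64(-39.0), np.float64(-15.0))
-51 11 Z -46.0 -39.0 -35.0 Yblack None
-45 25 Z -50.0 -47.0 -42.0 Yblack None
-39 20 Z -54.0 -46.0 -41.0 Yblack None
-33 13 Z -50.0 -47.0 -43.0 Yblack None
```

Call:
servo_tool:
  rows:
    - [[1.5, 1.0, 0], 0, 0]
    - [[1.5, 1.0, 0], 0, 0]
    - [[1.5, 1.0, -1.0], 0, 0]
    - [[1.5, 1.0, -2.0], 0, 0]
    - [[0.2, 0.15, -3.0], 0.015, 0]

```text
clock: 30.5
eef_pos: [575.3, 35.6, 240.4]
tcp_rot: [-3.138, -0.034, 3.064]
contact_force: [1.0, -0.6, -0.3]
opening: -0.002
```

Call:
servo_tool:
  rows:
    - [[0, 0, -3.0], 0, 0]
    - [[0, 0, -3.0], 0, 0]
    - [[0, 0, -2.5], 0, 0]
    - [[0, 0, -1.5], 0, 0]
    - [[0, 0, 0], 0, 0]

```text
clock: 30.92
eef_pos: [569.0, 34.0, 135.1]
tcp_rot: [-3.135, -0.047, 3.063]
contact_force: [-0.7, -0.2, -0.3]
opening: -0.004
```

```bash
cat > v.py <<'E'
from h import *
import sys
tag=sys.argv[1]
s=r.sense();print(s['eef_pos'].round(1),s['contact_force'].round(1),s['clock'])
d=grab('scene',tag); o=(310,150)
cv2.imwrite(f'pics/{tag}_c.png',cv2.resize(d['frame'][o[1]:o[1]+100,o[0]:o[0]+120],(720,600),interpolation=cv2.INTER_CUBIC)[:,:,::-1])
E
python3 v.py am
```

```text
[569.   34.  135.1] [-0.7 -0.2 -0.3] 30.9167
```

View pics/am_c.png

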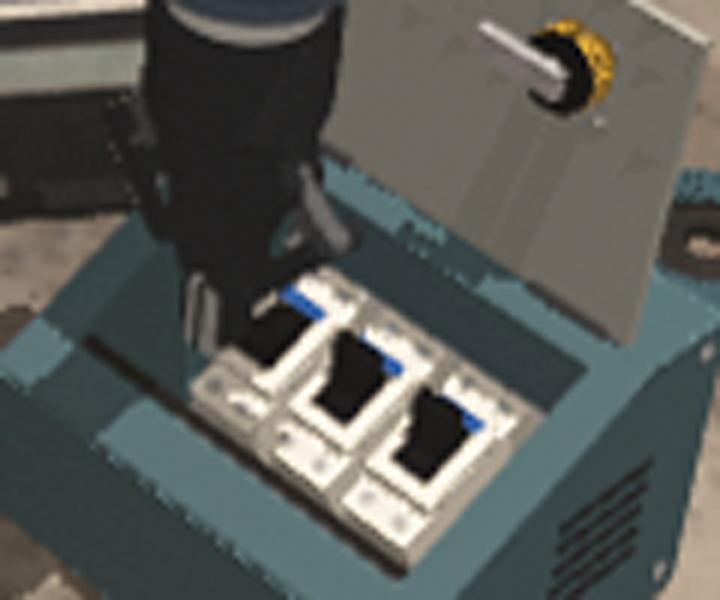

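Call:
servo_tool:
  rows:
    - [[-0.3, 0, -0.8], 0, 0]
    - [[0, 0, -0.7], 0, 0]
    - [[0, 0, -0.5], 0, 0]
    - [[0, 0, 0], 0, 0]

```text
clock: 31.3
eef_pos: [566.5, 33.8, 118.0]
tcp_rot: [-3.136, -0.043, 3.063]
contact_force: [-0.6, -0.2, 0.2]
opening: -0.001
```

Call:
servo_tool:
  rows:
    - [[0.5, -0.04, 0.15], 0, 0]
    - [[0.5, -0.04, 0.15], 0, 0]
    - [[0.5, -0.04, 0.15], 0, 0]
    - [[0.4, -0.03, 0.15], 0, 0]
    - [[0, 0, 0], 0, 0]

```text
clock: 31.72
eef_pos: [579.2, 32.7, 124.6]
tcp_rot: [-3.135, -0.058, 3.063]
contact_force: [-27.7, 2.9, 22.9]
opening: 0.003
```

Call:
servo_tool:
  rows:
    - [[0.4, -0.03, 0.13], 0, 0]
    - [[0.3, -0.03, 0.1], 0, 0]
    - [[0.2, -0.01, 0.05], 0, 0]
    - [[0, 0, 0], 0, 0]

```text
clock: 32.05
eef_pos: [594.0, 31.9, 129.4]
tcp_rot: [-3.136, -0.044, 3.063]
contact_force: [-1.0, 0.2, 1.2]
opening: -0.002
```

```bash
python3 v.py an
```

```text
[594.   31.9 129.4] [-1.   0.2  1.2] 32.05
```

View pics/an_c.png

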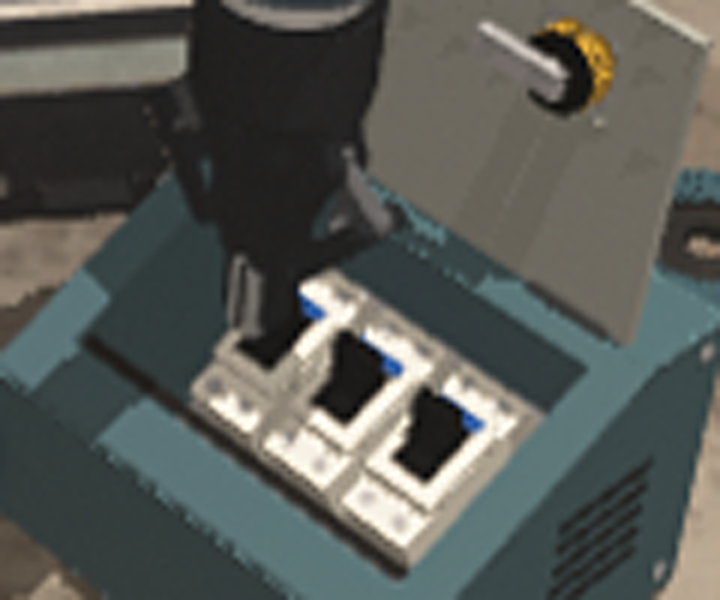

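Call:
servo_tool:
  rows:
    - [[0, 0, 1.0], 0, 0]
    - [[-0.5, 0, 3.0], 0, 0]
    - [[-1, 0, 4.0], 0, 0]
    - [[-2, 0, 4.0], 0, 0]
    - [[-2, 0, 0], 0, 0]

```text
clock: 32.52
eef_pos: [545.4, 31.8, 252.4]
tcp_rot: [-3.137, -0.031, 3.063]
contact_force: [1.0, 1.1, 0.5]
opening: -0.001
```

```bash
python3 v.py ao
```

```text
[545.4  31.8 252.4] [1.  1.1 0.5] 32.5167
```

View pics/ao_c.png

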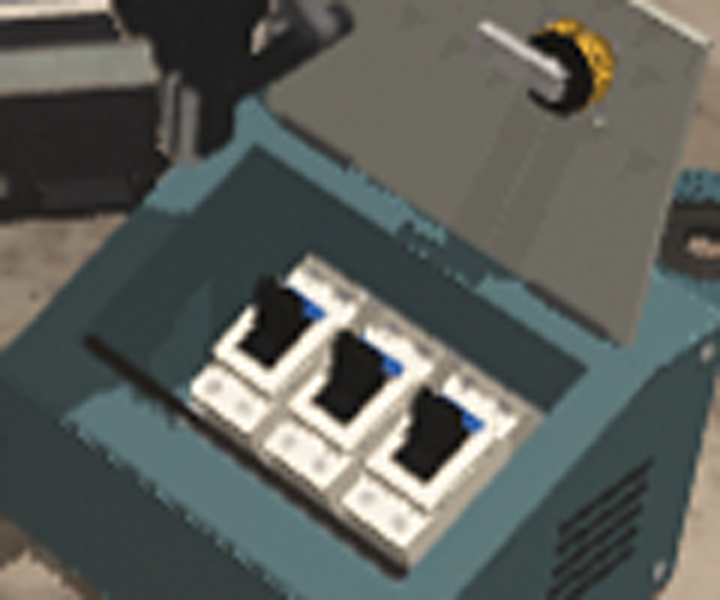

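```bash
python3 - <<'E'
from h import *
d=pickle.load(open('ao_scene.pkl','rb'));c=cloud(d)
p=[602.5,-13.9,-0.0798];a=p[2];R=np.array([[np.cos(a),-np.sin(a),0],[np.sin(a),np.cos(a),0],[0,0,1]])
q=(c-[p[0],p[1],0])@R-[48,0,165]
b=np.radians(25);ex=np.array([np.cos(b),0,np.sin(b)]);ez=np.array([-np.sin(b),0,np.cos(b)])
X=q@ex;Y=q[...,1];Z=q@ez;V=d['frame'].max(2)
o=(310,150)
for y0 in(45,0,-45):
  m=(abs(Y-y0)<16)&(X<-40)&(X>-100)&(Z<-8)&(Z>-45)&(V<60)
  t=m&(Z>-26)
  print(y0,m.sum(),'tip X',np.percentile(X[t],[5,50,95]).round(1),'Z',np.percentile(Z[t],[5,95]).round(1), t.sum())
  px=np.argwhere(m)[:,::-1]; P0=proj(d,con(p,pan([[-68,y0,-40]])))[0]; rel=px-P0; print(' rel px mean',rel.mean(0).round(2),'min',rel.min(0).round(1),'max',rel.max(0).round(1))
E
```

```text
45 93 tip X [-65.5 -61.5 -55.3] Z [-24.5 -14.2] 40
 rel px mean [-0.43 -2.58] min [-5.7 -9.6] max [5.3 4.4]
0 94 tip X [-66.1 -61.3 -55.1] Z [-25.2 -13.4] 43
 rel px mean [-0.41 -2.33] min [-5.5 -9.7] max [4.5 4.3]
-45 102 tip X [-67.  -61.1 -55.8] Z [-25.4 -14.9] 45
 rel px mean [-0.45 -2.19] min [-5.8 -9.2] max [5.2 4.8]
```

Call:
servo_tool:
  rows:
    - [[-2.5, 0, 2.5], 0, 0]
    - [[-3, 1, 2], 0, 0]
    - [[-2, 3, 1], 0, 0]
    - [[-2, 3, 0], 0, 0]
    - [[-2, 3, 0], 0, 0]

```text
clock: 32.98
eef_pos: [426.0, 132.5, 300.9]
tcp_rot: [-3.137, -0.04, 3.062]
contact_force: [0.6, 0.5, -0.4]
opening: -0.0
```

Call:
servo_tool:
  rows:
    - [[-2, 3.5, 0], 0, 0]
    - [[-2, 3.5, 0], 0, 0]
    - [[-2, 3.5, 0], 0, 0]
    - [[-2, 3.5, 0], 0, 0]
    - [[0, 3.5, 0], 0, 0]

```text
clock: 33.4
eef_pos: [343.2, 308.1, 300.1]
tcp_rot: [-3.136, -0.044, 3.064]
contact_force: [1.5, -0.2, -0.2]
opening: 0.004
```

Call:
servo_tool:
  rows:
    - [[0, 3.5, 0], 0, 0]
    - [[0, 3.5, 0], 0, 0]
    - [[0, 3.5, 0], 0, 0]
    - [[0, 0, 0], 0, 0]
    - [[0, 0, 0], 0, 0]

```text
clock: 33.82
eef_pos: [346.0, 413.3, 299.3]
tcp_rot: [-3.135, -0.043, 3.065]
contact_force: [0.2, -0.7, -0.6]
opening: 0.004
```

```bash
python3 - <<'E'
from h import *
s=r.sense();print(s['eef_pos'],s['contact_force'],s['clock'])
for n in('scene','top'):
    d=grab(n,'fin'); a=pickle.load(open(f'a_{n}.pkl','rb'))
    df=np.abs(d['frame'].astype(int)-a['frame']).max(2); print(n,(df>40).sum())
    cv2.imwrite(f'pics/diff_{n}.png',np.clip(df*3,0,255).astype(np.uint8))
    c=cloud(d);ca=cloud(a)
    for nm,cc,dd in(('before',ca,a),('after',c,d)):
        hsv=cv2.cvtColor(dd['frame'],cv2.COLOR_RGB2HSV);H,S,V=[hsv[:,:,i] for i in range(3)]
        m=(H>19)&(H<35)&(S>120)&(abs(cc[:,:,0]-440)<35)&(abs(cc[:,:,1]-278)<35)&(cc[:,:,2]>60)
        print(nm,'key',m.sum(),np.argwhere(m).mean(0)[::-1],np.percentile(cc[m][:,2],[3,97]).round(1))
    x,y,z=c[...,0],c[...,1],c[...,2]
    m=(abs(y+14)<85)&(z>185)&(z<315)&(x>600)&(x<720);P=c[m];xx=P[:,0]+.08*(P[:,1]+14)
    print('panel top z',np.percentile(P[:,2],99),'tilt',np.degrees(np.arctan(np.polyfit(P[:,2],xx,1)[0])) if len(P)>50 else None)
E
```

```text
[346.00934761 413.3177552  299.26019657] [ 0.18887549 -0.68809062 -0.55426449] 33.8167
scene 29998
before key 250 [240.992 195.384] [ 75.9 113.9]
after key 248 [240.88709677 195.17741935] [ 75.1 113.2]
panel top z 310.29969439443977 tilt 4.406959089514362
top 26671
before key 80 [234.8875 255.175 ] [ 91.6 115.4]
after key 81 [234.62962963 255.09876543] [ 76.1 117.4]
panel top z 312.20434981508856 tilt 5.9429553707099805
```

View pics/fin_scene.png

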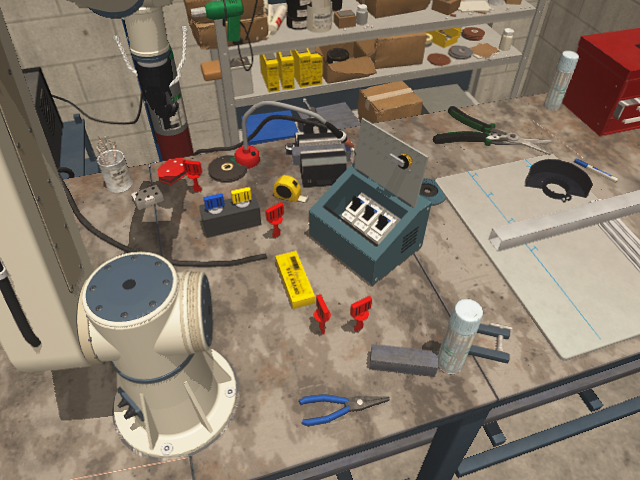

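View pics/diff_scene.png

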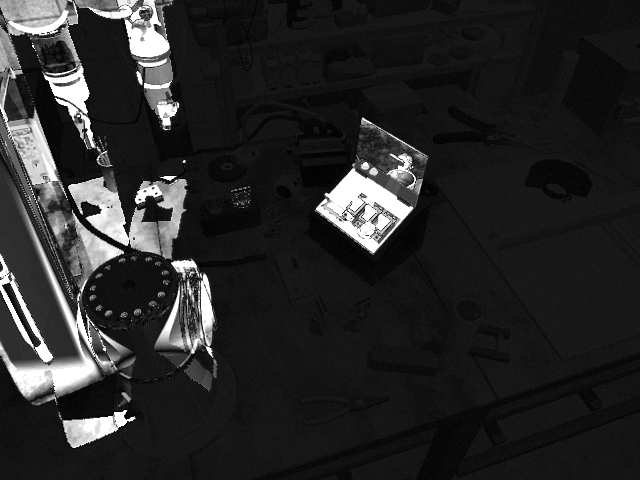

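View pics/fin_top.png

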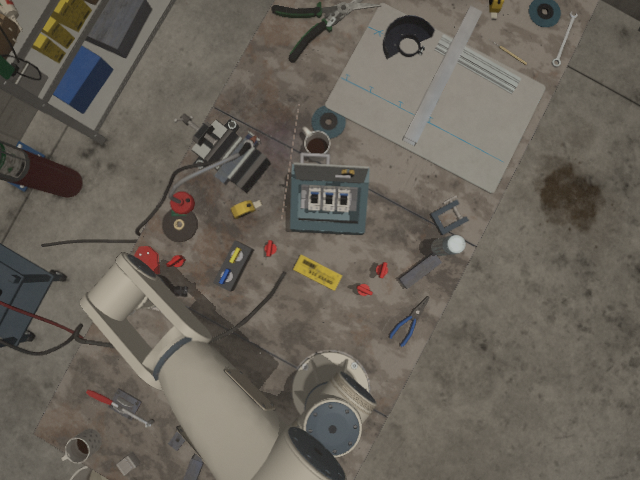

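```bash
python3 - <<'E'
from h import *
d=pickle.load(open('fin_top.pkl','rb'));e=pickle.load(open('fin_scene.pkl','rb'))
A=cv2.resize(d['frame'][155:240,285:375],(540,510),interpolation=cv2.INTER_CUBIC)
B=cv2.resize(e['frame'][170:240,190:270],(583,510),interpolation=cv2.INTER_CUBIC)[:,:260] if 0 else cv2.resize(e['frame'][175:240,195:235+35],(250,217))
cv2.imwrite('pics/lv.png',A[:,:,::-1]);cv2.imwrite('pics/ky.png',cv2.resize(e['frame'][175:240,195:270],(600,520),interpolation=cv2.INTER_CUBIC)[:,:,::-1])
E
```

```text
(no output)
```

View pics/lv.png

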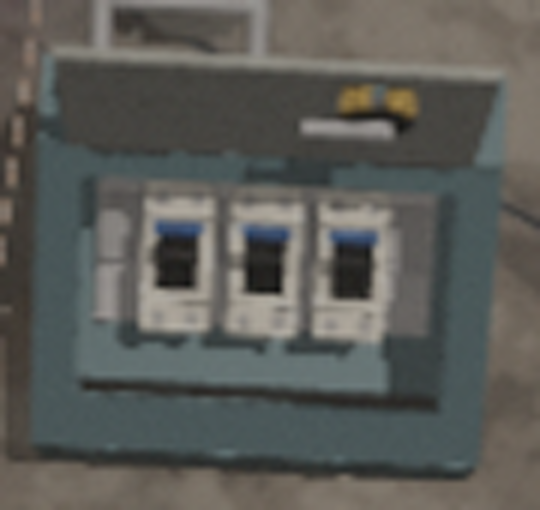

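View pics/ky.png

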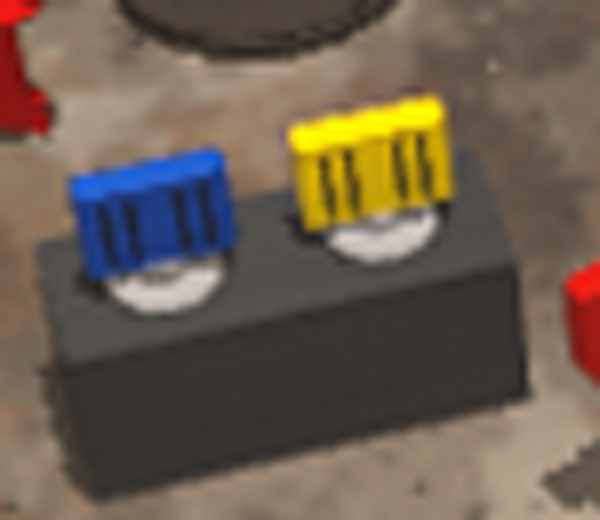

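The last pictures show all three levers alike and up in the top view (crop around (178,260), (265,262) and (352,268)). The panel is at its stop. The yellow key sits flush beside the blue one (crop (375,165)). I'm handing in.

```bash
python3 -c "
from rig import r
print(r.sign_off())"
```

```text
the job is handed in; nothing more can be done
None
```

I unlocked the panel with the yellow key and put the key back in its pocket. I then swung the panel to its stop, pushed the tripped left-hand lever up, and handed in at about 34 s.

**What the last checks showed**
- **Key:** the yellow grip is within about 0.3 px of its starting pixel in both views and at its starting height. It looks upright, with its collar seated.
- **Lock:** the slot ran along the slope in the picture taken when the key came out.
- **Panel:** its top edge measures about 310 mm high. It leans 4 to 6 degrees past upright, which agrees with the 2.1 rad stop.
- **Levers:** all three tips measure the same to about 0.2 mm, in the fully up position.
- **Bench:** the before-and-after picture difference shows only the arm, its shadow and the box changed.

**What did not go cleanly**
- While I turned the wrist above the lock it reached its joint limit. The tool shifted about 27 mm sideways without touching anything, and it kept a tilt of about 2.5 degrees for the rest of the job.
- Peak contact forces were about 38 N while lifting the panel, 31 N at the stop and 36 N on the lever. All of them were on the fingers.

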